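# Load the solder-spool drying box

### The arm

A 6-joint arm with a two-finger parallel gripper is mounted at the origin on the work surface. World frame = base frame: x ahead of the robot, y to its left, z up, the work surface at z = 0. Lengths are in m, angles in rad, forces in N, time in s.
With the tool pointing down it reaches from about 0.35 to 0.775 m from the base axis. Payload 5.5 kg.
Tool frame: the origin (TCP) lies at the very end of the fingers, on their centre line; the grasp point (between the pads) lies 19 mm behind it; z points along the fingers, y is the line along which they close (so a half turn about z gives the same grasp; the last joint's range is limited). The gripper opens to 85 mm and grips with 20 to 120 N. Pads are 22 mm wide; open, the fingers measure 114 mm over their backs; the gripper's body (76 mm by 85 mm) begins 54 mm behind the grasp point. The pads swing forward as they close: fully open they stand 13 mm farther back than shut.
Start: joints at [-1.294, 0.313, 0.046, 1.304, 0, 1.431], TCP at [0.233, -0.526, 0.231] pointing down, gripper open.
Joint ranges: [-2.76, 2.76], [-0.86, 1.69], [-1.03, 1.26], [-2.2, 2.34], [-1.47, 1.5], [-3.14, 3.14]. Speed limits (rad/s): [2.57, 2.57, 3.14, 3.14, 3.14, 3.14].

### API

Orientations are given as a unit quaternion [x, y, z, w].
In Python, from plant import bot gives the robot as it stands. The module is installed in compiled form; this text tells all that it offers.
- The arm moves only by the shell command python3 -m creep 'ROWS' [FORCE]. ROWS is JSON, a list of rows, each an object of numbers: "jaw": the gripper command: -1 is shut, 1 is fully open, values between are in proportion; "tx", "ty", "tz": the shift along the tool's x, y, z in mm; "rx", "ry", "rz": the turn, a rotation vector about the tool's x, y, z in rad. A call has 1 to 20 rows; each row shifts and turns the commanded pose from where the row before left it, along the tool's axes as they then stand; what a row does not reach is not made up. A row lasts 1/12 s, in which the tool goes at most 41.7 mm and 7.16 degrees, less where a joint would pass 70% of its speed; a pose out of reach is approached as far as the arm can. A call with a gripper value outside its range is refused whole. The fingers move at their own pace and stop on an object; FORCE is the grip in N (left out, the last holds). Time passes only in rows, so rows that do not move let the fingers close. It gives the time, the measured TCP pose, the force, the opening and the grip force at its end, in the units of the state.
- bot.observe(): the state, without advancing time (a new reading comes with each control period).
- bot.snapshot(name): name is "scene" or "top"; returns a dict with "image" (480x640x3 uint8, blue, green, red), "intrinsics" (3x3 intrinsics, pixels), "rvec" (rotation vector, rad) and "tvec" (3), from world to camera coordinates, as OpenCV has them. Camera axes: x right, y down, z forward; pixel columns grow to the right and rows downward; lengths in m; the calibration is good to about 2 mm. A picture is of the moment at which its call begins. There is no depth.
- bot.sign_off(): hands the job in; it is judged then, once.
Trained networks look in a picture, given as the dict that the camera call returned (one of the last four; its "shot" number tells which), for a name from the list of things; names that differ only in an ending like _2 or _b are one class to them, and where a whole thing is asked for, a point or a joint stands for the part that bears it (a point fixed in the world has none). Each returns a list of dicts, best first, with "confidence" (0 to 1); they miss things now and then, are a little off and sometimes report something else, mostly with a low value. They report only what shows in the picture. A call takes as long as a camera call.
- bot.regions_of(picture, thing): "pixels" (480x640 bool, what is visible of it) and "extent" ([centre column, centre row, width, height] in pixels, round what is visible of it).
- bot.landmark_of(picture, thing): "position" ([column, row] in pixels: a listed point, or the origin of a listed thing).
The state is a dict: "time_s": time; "joints": joint angles; "joint_vel": joint speeds; "joint_torque": joint torques, N m; "tool_pos": TCP position; "orientation": TCP orientation; "force": force on the tool from outside, world axes, zero at the start; "moment": the same for the moment, N m; "gripper_width": opening from 0.0 (shut) to 1.0 (fully open); "finger_force": force on a finger pad.
Only numpy, scipy, OpenCV 4.12 (cv2) and the standard library are available. Lean on these libraries where they do the work, as an engineer would, in place of code of your own. Each camera call takes 0.05 s, during which the arm holds its last target. There are 200 camera calls.

### The job

Get the solder spools drying: first turn the drying box's heat dial right back anticlockwise to its off stop, then lay every spool there is on its side between the chamber's two guide rails, in one snug row across the box (spool axes across the rails) starting against the end wall beside the dial, and set the orange chock upright, long faces across the rails, close up against the last spool so that the row cannot roll apart. Then slide the clear cover fully shut, and only after that turn the dial clockwise all the way to its full-heat stop. Leave the other things on the bench where they are.

Things in the scene. Friction and masses are not known exactly. Their poses are not given: they have to be found in the camera images.
- dryer: White drying box, immovable. Origin: centre of its open chamber at table height, z up. Chamber inside 150 mm (x) by 266 mm (y); walls 8 mm thick, rim 80 mm high; flat floor 20 mm above the table. On the floor two steel rails (6 mm wide, 6 mm high) run along y at x = +-39 mm. On its +x side a closed deck 80 mm high (x 84 to 250 mm), where the cover parks; on its +y side a blue console with the dial
- dry_end (a point): Middle of the inner face of the chamber's end wall beside the dial (the box's y = +133 mm), at floor height, 20 mm above the table. The row starts here and runs to the box's -y
- dial (a joint): Heat dial, rad: 0 at the off stop (fully anticlockwise from above), growing clockwise to 2.4 at the full-heat stop; light friction, stays where left. Black 52 mm disc with an upright grip bar, 14 mm thick, 49 mm long. From above the bar lies along the box's x at 0 and is turned clockwise from there by the angle; a white mark at its pointer end, which is to the box's -x at 0
- dial_grip (a point): Point on the dial's vertical axis at gripping height, 103 mm above the table (the bar stands from 80 to 110 mm, the console top is at 66 mm). Use its position only
- cover (a joint): Clear sliding cover, m: 0 fully shut over the chamber, to 0.160 fully open over the rear deck; slides level along the box's x, about 1.5 N of friction, stays where left. Plate 166 x 282 x 6 mm, underside 82 mm above the table
- cover_handle (a point): Centre of the blue upright handle bar on the cover, 107 mm above the table; the bar is 14 mm thick along the box's x, 80 mm long along y, and stands from 88 to 122 mm above the table. It is over the chamber's centre when shut
- chock: Orange chock block, loose, 0.15 kg: 56 mm along its x, 36 mm along its y, 30 mm high, with a ridge (56 x 20 mm, 14 mm high) along the middle of its top: 44 mm in all. Origin at the centre of its underside, z up. Its long side faces (+-y) go against a spool. Starts upright on the table
- spool1: Solder spool, yellow flanges, grey wire: a loose roller 50 mm in diameter, 54 mm long over its flat flange faces, 0.25 kg; origin at its centre, x along its axis. May be absent (2 to 4 are there). Starts on its side, its centre 31 mm above the table, one in each groove of two blue trays (100 mm long along the grooves, grooves 70 mm apart, ribs 20 mm above the table)
- spool2: Solder spool, yellow flanges, grey wire: a loose roller 50 mm in diameter, 54 mm long over its flat flange faces, 0.25 kg; origin at its centre, x along its axis. May be absent (2 to 4 are there). Starts on its side, its centre 31 mm above the table, one in each groove of two blue trays (100 mm long along the grooves, grooves 70 mm apart, ribs 20 mm above the table)
- spool3: Solder spool, yellow flanges, grey wire: a loose roller 50 mm in diameter, 54 mm long over its flat flange faces, 0.25 kg; origin at its centre, x along its axis. May be absent (2 to 4 are there). Starts on its side, its centre 31 mm above the table, one in each groove of two blue trays (100 mm long along the grooves, grooves 70 mm apart, ribs 20 mm above the table)
- spool4: Solder spool, yellow flanges, grey wire: a loose roller 50 mm in diameter, 54 mm long over its flat flange faces, 0.25 kg; origin at its centre, x along its axis. May be absent (2 to 4 are there). Starts on its side, its centre 31 mm above the table, one in each groove of two blue trays (100 mm long along the grooves, grooves 70 mm apart, ribs 20 mm above the table)

How it is judged:
On the way, in this order (a step that is already met when the one before it is completed fails the run):
1. the dial is at its off stop (value of joint dial below 0.06 rad), for 0.2 s.
2. all spools lie in a snug row against the end wall, the chock against the last (angle between the x axis of each of spool1, spool2, spool3, spool4 and the x axis of dryer, either way round below 0.2 rad and z of spool1 in the frame of dryer between 0.04 and 0.05 m and x of spool1 in the frame of dryer between -0.03 and 0.03 m and (y of spool1 in the frame of dryer between 0.093 and 0.116 m or (y of spool1 in the frame of dryer between 0.043 and 0.066 m and (y of spool2 in the frame of dryer between 0.093 and 0.116 m or y of spool3 in the frame of dryer between 0.093 and 0.116 m or y of spool4 in the frame of dryer between 0.093 and 0.116 m)) or (y of spool1 in the frame of dryer between -0.007 and 0.016 m and (y of spool2 in the frame of dryer between 0.043 and 0.066 m or y of spool3 in the frame of dryer between 0.043 and 0.066 m or y of spool4 in the frame of dryer between 0.043 and 0.066 m)) or (y of spool1 in the frame of dryer between -0.057 and -0.034 m and (y of spool2 in the frame of dryer between -0.007 and 0.016 m or y of spool3 in the frame of dryer between -0.007 and 0.016 m or y of spool4 in the frame of dryer between -0.007 and 0.016 m))) and z of spool2 in the frame of dryer between 0.04 and 0.05 m and x of spool2 in the frame of dryer between -0.03 and 0.03 m and (y of spool2 in the frame of dryer between 0.093 and 0.116 m or (y of spool2 in the frame of dryer between 0.043 and 0.066 m and (y of spool1 in the frame of dryer between 0.093 and 0.116 m or y of spool3 in the frame of dryer between 0.093 and 0.116 m or y of spool4 in the frame of dryer between 0.093 and 0.116 m)) or (y of spool2 in the frame of dryer between -0.007 and 0.016 m and (y of spool1 in the frame of dryer between 0.043 and 0.066 m or y of spool3 in the frame of dryer between 0.043 and 0.066 m or y of spool4 in the frame of dryer between 0.043 and 0.066 m)) or (y of spool2 in the frame of dryer between -0.057 and -0.034 m and (y of spool1 in the frame of dryer between -0.007 and 0.016 m or y of spool3 in the frame of dryer between -0.007 and 0.016 m or y of spool4 in the frame of dryer between -0.007 and 0.016 m))) and z of spool3 in the frame of dryer between 0.04 and 0.05 m and x of spool3 in the frame of dryer between -0.03 and 0.03 m and (y of spool3 in the frame of dryer between 0.093 and 0.116 m or (y of spool3 in the frame of dryer between 0.043 and 0.066 m and (y of spool1 in the frame of dryer between 0.093 and 0.116 m or y of spool2 in the frame of dryer between 0.093 and 0.116 m or y of spool4 in the frame of dryer between 0.093 and 0.116 m)) or (y of spool3 in the frame of dryer between -0.007 and 0.016 m and (y of spool1 in the frame of dryer between 0.043 and 0.066 m or y of spool2 in the frame of dryer between 0.043 and 0.066 m or y of spool4 in the frame of dryer between 0.043 and 0.066 m)) or (y of spool3 in the frame of dryer between -0.057 and -0.034 m and (y of spool1 in the frame of dryer between -0.007 and 0.016 m or y of spool2 in the frame of dryer between -0.007 and 0.016 m or y of spool4 in the frame of dryer between -0.007 and 0.016 m))) and z of spool4 in the frame of dryer between 0.04 and 0.05 m and x of spool4 in the frame of dryer between -0.03 and 0.03 m and (y of spool4 in the frame of dryer between 0.093 and 0.116 m or (y of spool4 in the frame of dryer between 0.043 and 0.066 m and (y of spool1 in the frame of dryer between 0.093 and 0.116 m or y of spool2 in the frame of dryer between 0.093 and 0.116 m or y of spool3 in the frame of dryer between 0.093 and 0.116 m)) or (y of spool4 in the frame of dryer between -0.007 and 0.016 m and (y of spool1 in the frame of dryer between 0.043 and 0.066 m or y of spool2 in the frame of dryer between 0.043 and 0.066 m or y of spool3 in the frame of dryer between 0.043 and 0.066 m)) or (y of spool4 in the frame of dryer between -0.057 and -0.034 m and (y of spool1 in the frame of dryer between -0.007 and 0.016 m or y of spool2 in the frame of dryer between -0.007 and 0.016 m or y of spool3 in the frame of dryer between -0.007 and 0.016 m))) and ((y of chock in the frame of dryer between -0.004 and 0.023 m and (distance between chock and spool1 below 0.058 m or distance between chock and spool2 below 0.058 m or distance between chock and spool3 below 0.058 m or distance between chock and spool4 below 0.058 m) and (y of spool1 in the frame of dryer between 0.043 and 0.066 m or y of spool2 in the frame of dryer between 0.043 and 0.066 m or y of spool3 in the frame of dryer between 0.043 and 0.066 m or y of spool4 in the frame of dryer between 0.043 and 0.066 m)) or (y of chock in the frame of dryer between -0.054 and -0.027 m and (distance between chock and spool1 below 0.058 m or distance between chock and spool2 below 0.058 m or distance between chock and spool3 below 0.058 m or distance between chock and spool4 below 0.058 m) and (y of spool1 in the frame of dryer between -0.007 and 0.016 m or y of spool2 in the frame of dryer between -0.007 and 0.016 m or y of spool3 in the frame of dryer between -0.007 and 0.016 m or y of spool4 in the frame of dryer between -0.007 and 0.016 m)) or (y of chock in the frame of dryer between -0.104 and -0.077 m and (distance between chock and spool1 below 0.058 m or distance between chock and spool2 below 0.058 m or distance between chock and spool3 below 0.058 m or distance between chock and spool4 below 0.058 m) and (y of spool1 in the frame of dryer between -0.057 and -0.034 m or y of spool2 in the frame of dryer between -0.057 and -0.034 m or y of spool3 in the frame of dryer between -0.057 and -0.034 m or y of spool4 in the frame of dryer between -0.057 and -0.034 m))) and angle between chock's own z axis and vertical below 0.12 rad and angle between the x axis of chock and the x axis of dryer, either way round below 0.25 rad and z of chock in the frame of dryer below 0.026 m and x of chock in the frame of dryer between -0.03 and 0.03 m), for 0.3 s.
3. the cover is fully shut (value of joint cover below 0.004 m), for 0.2 s.
4. the dial is at its full-heat stop (value of joint dial above 2.34 rad), for 0.2 s.
At the end, for the whole second after the job is handed in: Spools present: on the chamber floor, axis within 0.2 rad of the box's x, each within 15 mm of its place in a tight row from the dial-side end wall; chock upright, square to 0.25 rad, within 9 mm of the last spool; cover within 4 mm of shut; dial 2.34 rad or more; all at rest (all of step 2 and value of joint cover below 0.004 m and value of joint dial above 2.34 rad and linear speed of each of spool1, spool2, spool3, spool4, chock below 0.02 m/s); the robot touches nothing.
It fails at once if a bystander on the bench is disturbed (moved over 40 mm) (distance of any of screwdriver, flux, tape, multimeter, tip_tin, cutters, spray from where it was at the start of the episode above 0.04 m).
Of spool1, spool2, spool3, spool4 only 2 to 4 are there at a start; the rules pass over those that are not, and their reading is None.
At some moment in a run one of chock may be knocked a few centimetres aside while the robot is not near it.
It also fails if it takes over 210 s, if anything falls off the work surface, if the arm or the gripper's body presses on something with over 40 N, if the wrist force passes 120 N, or if a joint passes its speed limit or range.

## Working session

There is one attempt and no reset: what is moved stays moved. The work goes in short steps, Python scripts to look and compute and a shell command to move; the robot and the scene stay as the last step left them, time stands still between calls to the robot, and variables do not carry over. Pictures are saved under pics/ and viewed, at most 14 in all, crops included, and the job is handed in when it is done.

```bash
mkdir -p pics
cat > h.py <<'E'
import numpy as np, cv2
from plant import bot
from scipy.spatial.transform import Rotation as R
def ray(s,px,z):
    K=np.array(s['intrinsics']);d=cv2.undistortPoints(np.array([[px]],float),K,None)[0,0]
    M=cv2.Rodrigues(np.array(s['rvec'],float))[0];c=-M.T@np.ravel(s['tvec']);v=M.T@np.array([d[0],d[1],1])
    return c+v*(z-c[2])/v[2]
def proj(s,P):
    return cv2.projectPoints(np.array(P,float).reshape(-1,3),np.array(s['rvec'],float),np.array(s['tvec'],float),np.array(s['intrinsics']),None)[0].reshape(-1,2)
E
python3 - <<'E'
from h import *
for n in ('top','scene'):
    s=bot.snapshot(n);cv2.imwrite(f'pics/{n}0.png',s['image'])
    M=cv2.Rodrigues(np.array(s['rvec'],float))[0];print(n,'cam',(-M.T@np.ravel(s['tvec'])).round(3))
    for t,z in (('dryer',0),('dry_end',.02),('dial_grip',.103),('cover_handle',.107),('chock',0),('spool1',.031)):
        print(t,[(np.round(r['position']),round(r['confidence'],2),ray(s,r['position'],z).round(3)[:2]) for r in bot.landmark_of(s,t)])
print(bot.observe())
E
```

```text
top cam [ 0.412 -0.02   1.184]
dryer [(array([238., 262.]), 0.67, array([0.511, 0.163]))]
dry_end [(array([168., 261.]), 0.65, array([0.51 , 0.297]))]
dial_grip [(array([129., 220.]), 0.92, array([0.578, 0.35 ]))]
cover_handle [(array([231., 178.]), 0.8, array([0.656, 0.162]))]
chock [(array([512., 254.]), 0.91, array([ 0.533, -0.38 ]))]
spool1 [(array([407., 200.]), 0.82, array([ 0.635, -0.17 ])), (array([402., 300.]), 0.76, array([ 0.44 , -0.159])), (array([441., 305.]), 0.74, array([ 0.431, -0.232]))]
scene cam [ 1.283 -0.226  0.776]
dryer []
dry_end [(array([447., 232.]), 0.59, array([0.513, 0.3  ]))]
dial_grip [(array([485., 212.]), 0.89, array([0.562, 0.357]))]
cover_handle [(array([429., 254.]), 0.72, array([0.655, 0.172]))]
chock [(array([160., 306.]), 0.98, array([ 0.53 , -0.376]))]
spool1 [(array([252., 248.]), 0.95, array([ 0.443, -0.16 ])), (array([224., 248.]), 0.73, array([ 0.425, -0.222])), (array([260., 311.]), 0.63, array([ 0.633, -0.178]))]
{'time_s': 0.7, 'joints': array([-1.29359875e+00,  3.13167599e-01,  4.61208155e-02,  1.30362591e+00,
        1.83984391e-05,  1.43121365e+00]), 'joint_vel': array([-2.53770322e-04,  8.28957656e-04, -1.78722612e-03,  9.76939402e-05,
        3.43216719e-05,  8.69346203e-04]), 'joint_torque': array([ 4.48130459e-04, -4.80288649e+01,  2.98750734e+01, -2.85049673e-04,
        7.83758560e-05,  6.30686714e-06]), 'tool_pos': array([ 0.23278718, -0.52581524,  0.23135016]), 'orientation': array([9.78365239e-01, 2.06885124e-01, 1.34275653e-05, 6.10382357e-05]), 'force': array([ 0.41279869, -0.89878637, -0.05051524]), 'moment': array([-0.01914906, -0.00624055,  0.01531636]), 'finger_force': 0.0, 'gripper_width': 0.9978283980508739}
```

View pics/top0.png

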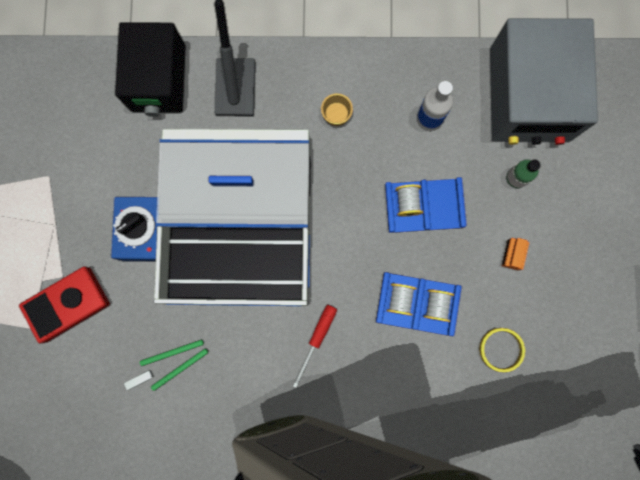

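View pics/scene0.png

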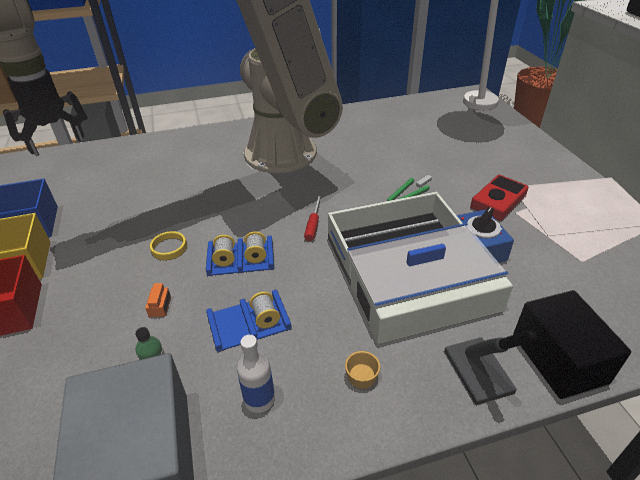

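The top view shows three spools: (408,200) in the rear tray, (402,299) and (440,304) in the front tray. The chock is at (515,253), the dial at (134,225), and the cover is parked open with its handle at (231,180). Next I need the yaws.

Run:
```python
from h import *
s=bot.snapshot('top')
im=s['image'];c=cv2.resize(im[180:280,90:210],None,fx=5,fy=5,interpolation=cv2.INTER_CUBIC)
d=cv2.resize(im[160:360,370:550],None,fx=3,fy=3,interpolation=cv2.INTER_CUBIC)
cv2.imwrite('pics/dial.png',cv2.resize(c,(600,500)));
for p in((156,303),(308,305),(159,131),(309,131)): print(ray(s,p,.08).round(3))
for t,z in(('spool1',.04),('chock',.03)):
    for r in bot.regions_of(s,t):
        pts=np.argwhere(r['pixels'])[:,::-1].astype(float)
        w=np.array([ray(s,p,z)[:2] for p in pts]).astype(np.float32)
        b=cv2.minAreaRect(w*1000);print(t,round(r['confidence'],2),np.round(r['extent']),np.round(b[0]),np.round(b[1]),round(b[2],1))
        print(cv2.boxPoints(b).round(0).tolist())
```

```text
[0.427 0.299 0.08 ]
[0.427 0.019 0.08 ]
[0.753 0.309 0.08 ]
[0.756 0.022 0.08 ]
spool1 0.96 [409. 200.  23.  29.] [ 632. -173.] [63. 43.] 1.9
[[600.0, -152.0], [601.0, -195.0], [664.0, -193.0], [663.0, -150.0]]
spool1 0.84 [402. 299.  27.  35.] [ 441. -157.] [48. 55.] 81.3
[[410.0, -176.0], [465.0, -185.0], [472.0, -137.0], [418.0, -129.0]]
spool1 0.59 [439. 305.  28.  34.] [ 430. -227.] [44. 57.] 81.2
[[398.0, -245.0], [455.0, -253.0], [461.0, -209.0], [405.0, -201.0]]
spool1 0.17 [233. 184. 150.  86.] [663. 170.] [294. 174.] 89.9
[[575.0, 23.0], [749.0, 23.0], [750.0, 317.0], [576.0, 318.0]]
chock 0.25 [234. 182. 151.  89.] [665. 172.] [176. 297.] 0.1
[[577.0, 320.0], [577.0, 24.0], [753.0, 24.0], [753.0, 321.0]]
```

View pics/dial.png

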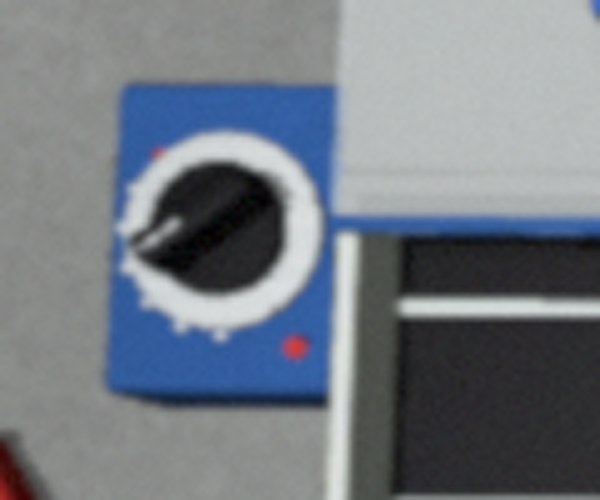

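Box yaw is about 0.01 rad and its centre is (0.511, 0.162). In the crop the dial's white mark points left and slightly down, so the dial stands at about 1.05 rad. I'll move above the dial with the closing line across the bar.

```bash
cat > g.py <<'E'
import sys
from h import *
# g.py x y z psi_deg : what to move, turn first then shift
o=bot.observe();M=R.from_quat(o['orientation']).as_matrix();ps=np.arctan2(M[1,0],M[0,0])
x,y,z,q=map(float,sys.argv[1:5]);q=np.radians(q)
T=R.from_euler('z',q)*R.from_euler('x',np.pi)
rv=(R.from_quat(o['orientation']).inv()*T).as_rotvec();d=np.array([x,y,z])-o['tool_pos']
print('t%.1f'%o['time_s'],'pos',o['tool_pos'].round(4),'psi %.1f'%np.degrees(ps),'j6 %.2f'%o['joints'][5],'w %.2f f %.1f'%(o['gripper_width'],o['finger_force']),'F',o['force'].round(1))
print('rv',rv.round(3),'shift before turn',(M.T@d*1000).round(1),'after turn',(T.as_matrix().T@d*1000).round(1),'dist %.0f'%(1000*np.linalg.norm(d)))
E
python3 g.py .573 .353 .18 120
```

```text
t0.8 pos [ 0.2328 -0.5258  0.2313] psi 23.9 j6 1.43 w 1.00 f 0.0 F [-0.4  0.1 -0.3]
rv [ 0.     0.    -1.678] shift before turn [ 666.9 -665.9   51.3] after turn [591.  734.1  51.3] dist 944
```

```bash
python3 -m creep '[{"tx":28,"ty":-28},{"tx":28,"ty":-28},{"tx":28,"ty":-28},{"tx":28,"ty":-28},{"tx":28,"ty":-28},{"tx":28,"ty":-28},{"tx":28,"ty":-28},{"tx":28,"ty":-28},{"tx":28,"ty":-28},{"tx":28,"ty":-28},{"tx":28,"ty":-28},{"tx":28,"ty":-28},{"tx":28,"ty":-28},{"tx":28,"ty":-28},{"tx":28,"ty":-28},{"tx":28,"ty":-28},{"tx":28,"ty":-28},{"tx":28,"ty":-28},{"tx":28,"ty":-28},{"tx":28,"ty":-28}]' 60
python3 -m creep '[{"tx":28,"ty":-28,"rz":-0.12},{"rz":-0.12},{"rz":-0.12},{"rz":-0.12},{"rz":-0.12},{"rz":-0.12},{"rz":-0.12},{"rz":-0.12},{"rz":-0.12},{"rz":-0.12},{"rz":-0.12},{"rz":-0.12},{"rz":-0.12},{"rz":-0.12,"jaw":-0.1},{}]'
python3 g.py .573 .353 .18 120
```

```text
t0.8 pos [ 0.2328 -0.5258  0.2313] psi 23.9 j6 1.43 w 1.00 f 0.0 F [-0.4  0.1 -0.3]
rv [ 0.     0.    -1.678] shift before turn [ 666.9 -665.9   51.3] after turn [591.  734.1  51.3] dist 944$[0]: bad value
$[0]: bad value
```

```bash
python3 -m creep '[{"jaw":1,"tx":28,"ty":-28}]' 60; python3 -m creep '[{"jaw":1,"tx":28,"ty":-28,"tz":0,"rx":0,"ry":0,"rz":0}]' 60
```

```text
time_s: 0.93
tool_pos: [0.2457, -0.4938, 0.2303]
orientation: [0.979, 0.205, -0.001, 0.002]
force: [1.0, -0.8, -0.0]
gripper_width: 0.997
finger_force: 0.0$[0]: bad value
```

```bash
python3 -m creep '[{"jaw":1,"tx":28,"ty":-28}]' 60 2>&1;echo; echo ==; python3 -m creep '[{"tx":28,"ty":-28,"tz":0,"rx":0,"ry":0,"rz":0}]' 2>&1
```

```text
$[0]: bad value

==
$[0]: bad value
```

```bash
python3 -m creep '[{"jaw":1,"tx":28,"ty":-28,"tz":0,"rx":0,"ry":0,"rz":0},{"jaw":1,"tx":28,"ty":-28,"tz":0,"rx":0,"ry":0,"rz":0},{"jaw":1,"tx":28,"ty":-28,"tz":0,"rx":0,"ry":0,"rz":0},{"jaw":1,"tx":28,"ty":-28,"tz":0,"rx":0,"ry":0,"rz":0},{"jaw":1,"tx":28,"ty":-28,"tz":0,"rx":0,"ry":0,"rz":0},{"jaw":1,"tx":28,"ty":-28,"tz":0,"rx":0,"ry":0,"rz":0},{"jaw":1,"tx":28,"ty":-28,"tz":0,"rx":0,"ry":0,"rz":0},{"jaw":1,"tx":28,"ty":-28,"tz":0,"rx":0,"ry":0,"rz":0},{"jaw":1,"tx":28,"ty":-28,"tz":0,"rx":0,"ry":0,"rz":0},{"jaw":1,"tx":28,"ty":-28,"tz":0,"rx":0,"ry":0,"rz":0},{"jaw":1,"tx":28,"ty":-28,"tz":0,"rx":0,"ry":0,"rz":0},{"jaw":1,"tx":28,"ty":-28,"tz":0,"rx":0,"ry":0,"rz":0},{"jaw":1,"tx":28,"ty":-28,"tz":0,"rx":0,"ry":0,"rz":0},{"jaw":1,"tx":28,"ty":-28,"tz":0,"rx":0,"ry":0,"rz":0},{"jaw":1,"tx":28,"ty":-28,"tz":0,"rx":0,"ry":0,"rz":0},{"jaw":1,"tx":28,"ty":-28,"tz":0,"rx":0,"ry":0,"rz":0},{"jaw":1,"tx":28,"ty":-28,"tz":0,"rx":0,"ry":0,"rz":0},{"jaw":1,"tx":28,"ty":-28,"tz":0,"rx":0,"ry":0,"rz":0},{"jaw":1,"tx":28,"ty":-28,"tz":0,"rx":0,"ry":0,"rz":0},{"jaw":1,"tx":28,"ty":-28,"tz":0,"rx":0,"ry":0,"rz":0}]' 60 2>&1
python3 -m creep '[{"jaw":1,"tx":28,"ty":-28,"tz":0,"rx":0,"ry":0,"rz":0},{"jaw":1,"tx":28,"ty":-28,"tz":0,"rx":0,"ry":0,"rz":0},{"jaw":-0.1,"tx":0,"ty":0,"tz":0,"rx":0,"ry":0,"rz":-0.12},{"jaw":-0.1,"tx":0,"ty":0,"tz":0,"rx":0,"ry":0,"rz":-0.12},{"jaw":-0.1,"tx":0,"ty":0,"tz":0,"rx":0,"ry":0,"rz":-0.12},{"jaw":-0.1,"tx":0,"ty":0,"tz":0,"rx":0,"ry":0,"rz":-0.12},{"jaw":-0.1,"tx":0,"ty":0,"tz":0,"rx":0,"ry":0,"rz":-0.12},{"jaw":-0.1,"tx":0,"ty":0,"tz":0,"rx":0,"ry":0,"rz":-0.12},{"jaw":-0.1,"tx":0,"ty":0,"tz":0,"rx":0,"ry":0,"rz":-0.12},{"jaw":-0.1,"tx":0,"ty":0,"tz":0,"rx":0,"ry":0,"rz":-0.12},{"jaw":-0.1,"tx":0,"ty":0,"tz":0,"rx":0,"ry":0,"rz":-0.12},{"jaw":-0.1,"tx":0,"ty":0,"tz":0,"rx":0,"ry":0,"rz":-0.12},{"jaw":-0.1,"tx":0,"ty":0,"tz":0,"rx":0,"ry":0,"rz":-0.12},{"jaw":-0.1,"tx":0,"ty":0,"tz":0,"rx":0,"ry":0,"rz":-0.12},{"jaw":-0.1,"tx":0,"ty":0,"tz":0,"rx":0,"ry":0,"rz":-0.12},{"jaw":-0.1,"tx":0,"ty":0,"tz":0,"rx":0,"ry":0,"rz":-0.12}]' 2>&1
python3 g.py .573 .353 .18 120
```

```text
time_s: 2.6
tool_pos: [0.5327, 0.252, 0.2313]
orientation: [0.978, 0.207, 0.0, 0.0]
force: [0.5, -0.4, -0.3]
gripper_width: 1.0
finger_force: 0.0
time_s: 3.93
tool_pos: [0.5609, 0.3237, 0.2312]
orientation: [0.496, 0.868, -0.0, -0.0]
force: [0.0, -0.3, -0.7]
gripper_width: 0.453
finger_force: 0.0
t3.9 pos [0.5609 0.3237 0.2312] psi 120.5 j6 1.44 w 0.45 f 0.0 F [ 0.  -0.3 -0.7]
rv [-0.     0.     0.008] shift before turn [19.1 25.2 51.2] after turn [19.3 25.1 51.2] dist 60
```

Run:
```python
from h import *
s=bot.snapshot('top')
print(ray(s,(134.4,226),.067),ray(s,(133.5,225.5),.08))
s=bot.snapshot('scene');cv2.imwrite('pics/s1.png',cv2.resize(s['image'][130:330,320:560],(720,600)))
for r in bot.regions_of(s,'dial'):
    print(r['extent'],r['confidence'],proj(s,[[.571,.353,.103]]))
print([ (r['position'],ray(s,r['position'],.103)) for r in bot.landmark_of(s,'dial_grip')])
```

```text
[0.57156974 0.35084454 0.067     ] [0.57063619 0.34826935 0.08      ]
[481.5, 219.0, 24.7, 30.4] 0.71 [[486.01316061 214.55187568]]
[([488.7, 212.9], array([0.56752525, 0.36186384, 0.103     ]))]
```

View pics/s1.png

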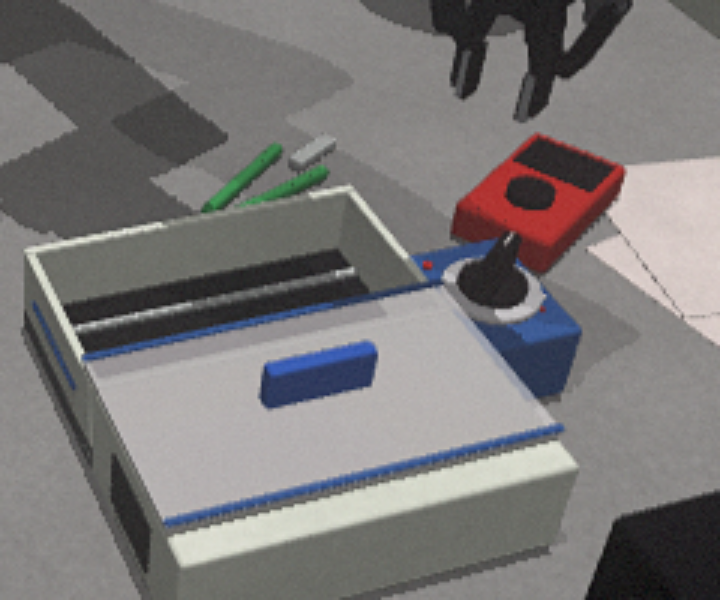

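The gripper stands beside the dial with clear space. Its bar is visible at crop position (500,265), the pointer toward world +y. I'll go in, grip and turn anticlockwise.

```bash
python3 -m creep '[{"jaw":-0.1,"tx":10,"ty":12,"tz":0,"rx":0,"ry":0,"rz":0},{"jaw":-0.1,"tx":9,"ty":11,"tz":0,"rx":0,"ry":0,"rz":0},{"jaw":-0.1,"tx":0,"ty":0,"tz":30,"rx":0,"ry":0,"rz":0},{"jaw":-0.1,"tx":0,"ty":0,"tz":30,"rx":0,"ry":0,"rz":0},{"jaw":-0.1,"tx":0,"ty":0,"tz":25,"rx":0,"ry":0,"rz":0},{"jaw":-0.1,"tx":0,"ty":0,"tz":25,"rx":0,"ry":0,"rz":0},{"jaw":-0.1,"tx":0,"ty":0,"tz":17,"rx":0,"ry":0,"rz":0},{"jaw":-0.1,"tx":0,"ty":0,"tz":17,"rx":0,"ry":0,"rz":0},{"jaw":-1,"tx":0,"ty":0,"tz":0,"rx":0,"ry":0,"rz":0},{"jaw":-1,"tx":0,"ty":0,"tz":0,"rx":0,"ry":0,"rz":0},{"jaw":-1,"tx":0,"ty":0,"tz":0,"rx":0,"ry":0,"rz":0},{"jaw":-1,"tx":0,"ty":0,"tz":0,"rx":0,"ry":0,"rz":0},{"jaw":-1,"tx":0,"ty":0,"tz":0,"rx":0,"ry":0,"rz":0}]' 40 2>&1
python3 g.py .571 .352 .087 180
```

```text
time_s: 5.22
tool_pos: [0.5712, 0.3518, 0.0867]
orientation: [0.499, 0.867, -0.0, -0.0]
force: [2.1, 1.9, -15.2]
gripper_width: 0.155
finger_force: 43.2
t5.2 pos [0.5712 0.3518 0.0867] psi 120.1 j6 1.48 w 0.15 f 43.2 F [  2.1   1.9 -15.2]
rv [-1.000e-03 -0.000e+00 -1.045e+00] shift before turn [ 0.3 -0.1 -0.3] after turn [ 0.2  0.2 -0.3] dist 0
```

```bash
python3 -m creep '[{"jaw":-1,"tx":0,"ty":0,"tz":0,"rx":0,"ry":0,"rz":-0.12},{"jaw":-1,"tx":0,"ty":0,"tz":0,"rx":0,"ry":0,"rz":-0.12},{"jaw":-1,"tx":0,"ty":0,"tz":0,"rx":0,"ry":0,"rz":-0.12},{"jaw":-1,"tx":0,"ty":0,"tz":0,"rx":0,"ry":0,"rz":-0.12},{"jaw":-1,"tx":0,"ty":0,"tz":0,"rx":0,"ry":0,"rz":-0.12},{"jaw":-1,"tx":0,"ty":0,"tz":0,"rx":0,"ry":0,"rz":-0.12},{"jaw":-1,"tx":0,"ty":0,"tz":0,"rx":0,"ry":0,"rz":-0.12},{"jaw":-1,"tx":0,"ty":0,"tz":0,"rx":0,"ry":0,"rz":-0.12},{"jaw":-1,"tx":0,"ty":0,"tz":0,"rx":0,"ry":0,"rz":-0.06},{"jaw":-1,"tx":0,"ty":0,"tz":0,"rx":0,"ry":0,"rz":-0.04}]' 2>&1
python3 g.py .571 .352 .087 180; python3 -c "
from h import *
print(bot.observe()['moment'])"
```

```text
time_s: 6.05
tool_pos: [0.5711, 0.3516, 0.0867]
orientation: [-0.009, 1.0, -0.0, -0.0]
force: [1.8, 1.0, -13.5]
gripper_width: 0.154
finger_force: 44.1
t6.0 pos [0.5711 0.3516 0.0867] psi -179.0 j6 0.42 w 0.15 f 44.1 F [  1.8   1.  -13.5]
rv [-0.    -0.001  0.017] shift before turn [ 0.1  0.4 -0.3] after turn [ 0.1  0.4 -0.3] dist 0
[ 0.39264764 -0.43633477 -0.83687153]
```

```bash
python3 -m creep '[{"jaw":-1,"tx":0,"ty":0,"tz":0,"rx":0,"ry":0,"rz":-0.05},{"jaw":-1,"tx":0,"ty":0,"tz":0,"rx":0,"ry":0,"rz":0},{"jaw":-1,"tx":0,"ty":0,"tz":0,"rx":0,"ry":0,"rz":0},{"jaw":-1,"tx":0,"ty":0,"tz":0,"rx":0,"ry":0,"rz":0.02}]' 2>&1
python3 -c "
from h import *
print(bot.observe()['moment'])"
python3 -m creep '[{"jaw":-0.3,"tx":0,"ty":0,"tz":0,"rx":0,"ry":0,"rz":0},{"jaw":-0.3,"tx":0,"ty":0,"tz":0,"rx":0,"ry":0,"rz":0},{"jaw":-0.3,"tx":0,"ty":0,"tz":0,"rx":0,"ry":0,"rz":0},{"jaw":-0.3,"tx":0,"ty":0,"tz":-30,"rx":0,"ry":0,"rz":0},{"jaw":-0.3,"tx":0,"ty":0,"tz":-40,"rx":0,"ry":0,"rz":0},{"jaw":-0.3,"tx":0,"ty":0,"tz":-40,"rx":0,"ry":0,"rz":0},{"jaw":-0.3,"tx":0,"ty":0,"tz":-30,"rx":0,"ry":0,"rz":0}]'
python3 g.py .44 -.158 .15 -90
python3 - <<'E'
from h import *
s=bot.snapshot('top')
cv2.imwrite('pics/t2.png',np.hstack([cv2.resize(s['image'][180:280,90:180],(400,444)),cv2.resize(s['image'][150:350,370:470],(222,444))]))
E
```

```text
time_s: 6.38
tool_pos: [0.5708, 0.3517, 0.0867]
orientation: [-0.021, 1.0, -0.0, -0.001]
force: [1.0, 2.4, -14.3]
gripper_width: 0.155
finger_force: 52.2
[ 0.49953546 -0.07975609 -0.78658036]
time_s: 6.97
tool_pos: [0.5723, 0.3521, 0.2329]
orientation: [-0.023, 1.0, 0.001, 0.003]
force: [0.2, 0.4, -0.1]
gripper_width: 0.348
finger_force: 0.0
t7.0 pos [0.5723 0.3521 0.2329] psi -177.4 j6 0.39 w 0.35 f 0.0 F [ 0.2  0.4 -0.1]
rv [-0.003  0.006 -1.525] shift before turn [ 156.  -503.7   81. ] after turn [510.1 132.3  82.9] dist 533
```

View pics/t2.png

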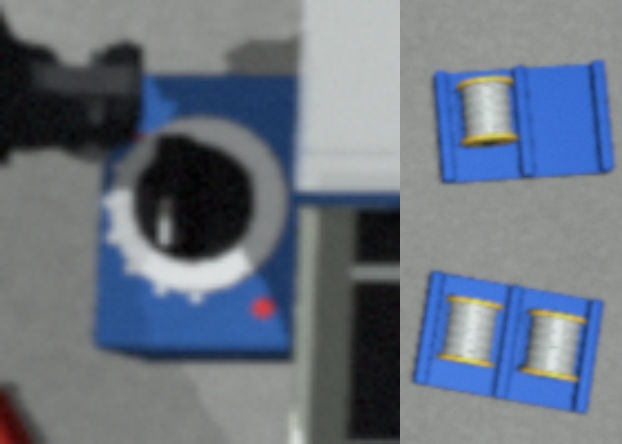

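The dial mark now points to the box's -x and the wrist moment showed the stop, so it's off. Next is the nearest spool in the front tray.

```bash
python3 -m creep '[{"jaw":1,"tx":11,"ty":-36,"tz":5,"rx":0,"ry":0,"rz":0},{"jaw":1,"tx":11,"ty":-36,"tz":5,"rx":0,"ry":0,"rz":0},{"jaw":1,"tx":11,"ty":-36,"tz":5,"rx":0,"ry":0,"rz":0},{"jaw":1,"tx":11,"ty":-36,"tz":5,"rx":0,"ry":0,"rz":0},{"jaw":1,"tx":11,"ty":-36,"tz":5,"rx":0,"ry":0,"rz":0},{"jaw":1,"tx":11,"ty":-36,"tz":5,"rx":0,"ry":0,"rz":0},{"jaw":1,"tx":11,"ty":-36,"tz":5,"rx":0,"ry":0,"rz":0},{"jaw":1,"tx":11,"ty":-36,"tz":5,"rx":0,"ry":0,"rz":0},{"jaw":1,"tx":11,"ty":-36,"tz":5,"rx":0,"ry":0,"rz":0},{"jaw":1,"tx":11,"ty":-36,"tz":5,"rx":0,"ry":0,"rz":0},{"jaw":1,"tx":11,"ty":-36,"tz":5,"rx":0,"ry":0,"rz":0},{"jaw":1,"tx":11,"ty":-36,"tz":5,"rx":0,"ry":0,"rz":0},{"jaw":1,"tx":11,"ty":-36,"tz":5,"rx":0,"ry":0,"rz":0},{"jaw":1,"tx":11,"ty":-36,"tz":5,"rx":0,"ry":0,"rz":0}]' 2>&1
python3 -m creep '[{"jaw":1,"tx":0,"ty":0,"tz":0,"rx":0,"ry":0,"rz":0.118},{"jaw":1,"tx":0,"ty":0,"tz":0,"rx":0,"ry":0,"rz":0.118},{"jaw":1,"tx":0,"ty":0,"tz":0,"rx":0,"ry":0,"rz":0.118},{"jaw":1,"tx":0,"ty":0,"tz":0,"rx":0,"ry":0,"rz":0.118},{"jaw":1,"tx":0,"ty":0,"tz":0,"rx":0,"ry":0,"rz":0.118},{"jaw":1,"tx":0,"ty":0,"tz":0,"rx":0,"ry":0,"rz":0.118},{"jaw":1,"tx":0,"ty":0,"tz":0,"rx":0,"ry":0,"rz":0.118},{"jaw":1,"tx":0,"ty":0,"tz":0,"rx":0,"ry":0,"rz":0.118},{"jaw":1,"tx":0,"ty":0,"tz":0,"rx":0,"ry":0,"rz":0.118},{"jaw":1,"tx":0,"ty":0,"tz":0,"rx":0,"ry":0,"rz":0.118},{"jaw":1,"tx":0,"ty":0,"tz":0,"rx":0,"ry":0,"rz":0.118},{"jaw":1,"tx":0,"ty":0,"tz":0,"rx":0,"ry":0,"rz":0.118},{"jaw":1,"tx":0,"ty":0,"tz":0,"rx":0,"ry":0,"rz":0.118},{"jaw":1,"tx":0,"ty":0,"tz":0,"rx":0,"ry":0,"rz":0.118},{"jaw":1,"tx":0,"ty":0,"tz":0,"rx":0,"ry":0,"rz":0.118}]' 2>&1 | head -2
python3 g.py .441 -.158 .018 81
python3 - <<'E'
from h import *
s=bot.snapshot('scene')
cv2.imwrite('pics/s2.png',cv2.resize(s['image'][100:350,170:350],(540,600),interpolation=2))
E
```

```text
time_s: 8.18
tool_pos: [0.4402, -0.1609, 0.1587]
orientation: [-0.023, 1.0, -0.001, 0.002]
force: [0.2, 0.0, -0.3]
gripper_width: 1.001
finger_force: 0.0
time_s: 9.43
tool_pos: [0.4409, -0.1592, 0.1588]
t9.4 pos [ 0.4409 -0.1592  0.1588] psi 80.9 j6 1.21 w 1.00 f 0.0 F [-0.9  0.5  0.6]
rv [ 0.003  0.002 -0.002] shift before turn [  1.4  -0.6 140.7] after turn [ 1.200e+00 -1.000e-01  1.408e+02] dist 141
```

View pics/s2.png

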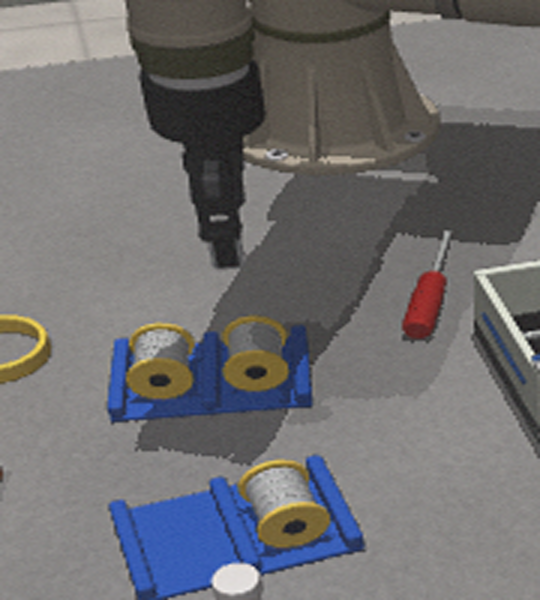

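The open gripper hangs over the right-hand front spool (crop 255,350), well aligned with the groove. Going down to grip.

```bash
python3 -m creep '[{"jaw":1,"tx":0,"ty":0,"tz":30,"rx":0,"ry":0,"rz":0},{"jaw":1,"tx":0,"ty":0,"tz":30,"rx":0,"ry":0,"rz":0},{"jaw":1,"tx":0,"ty":0,"tz":25,"rx":0,"ry":0,"rz":0},{"jaw":1,"tx":0,"ty":0,"tz":20,"rx":0,"ry":0,"rz":0},{"jaw":1,"tx":0,"ty":0,"tz":20,"rx":0,"ry":0,"rz":0},{"jaw":1,"tx":0,"ty":0,"tz":15,"rx":0,"ry":0,"rz":0},{"jaw":-1,"tx":0,"ty":0,"tz":0,"rx":0,"ry":0,"rz":0},{"jaw":-1,"tx":0,"ty":0,"tz":0,"rx":0,"ry":0,"rz":0},{"jaw":-1,"tx":0,"ty":0,"tz":0,"rx":0,"ry":0,"rz":0},{"jaw":-1,"tx":0,"ty":0,"tz":0,"rx":0,"ry":0,"rz":0}]' 40 2>&1
python3 g.py .511 .255 .20 90
```

```text
time_s: 10.32
tool_pos: [0.4415, -0.1594, 0.0188]
orientation: [0.759, 0.651, 0.0, 0.001]
force: [0.1, -0.3, -2.1]
gripper_width: 0.627
finger_force: 42.4
t10.3 pos [ 0.4415 -0.1594  0.0188] psi 81.2 j6 1.21 w 0.63 f 42.4 F [ 0.1 -0.3 -2.1]
rv [ 0.003  0.001 -0.153] shift before turn [ 420.     6.  -181.7] after turn [ 414.4   69.5 -181.2] dist 458
```

```bash
python3 -m creep '[{"jaw":-1,"tx":0,"ty":0,"tz":-20,"rx":0,"ry":0,"rz":0},{"jaw":-1,"tx":0,"ty":0,"tz":-35,"rx":0,"ry":0,"rz":0},{"jaw":-1,"tx":0,"ty":0,"tz":-35,"rx":0,"ry":0,"rz":0},{"jaw":-1,"tx":0,"ty":0,"tz":-35,"rx":0,"ry":0,"rz":0},{"jaw":-1,"tx":0,"ty":0,"tz":-30,"rx":0,"ry":0,"rz":-0.08},{"jaw":-1,"tx":0,"ty":0,"tz":-25,"rx":0,"ry":0,"rz":-0.08},{"jaw":-1,"tx":37,"ty":6,"tz":0,"rx":0,"ry":0,"rz":0},{"jaw":-1,"tx":37,"ty":6,"tz":0,"rx":0,"ry":0,"rz":0},{"jaw":-1,"tx":37,"ty":6,"tz":0,"rx":0,"ry":0,"rz":0},{"jaw":-1,"tx":37,"ty":6,"tz":0,"rx":0,"ry":0,"rz":0},{"jaw":-1,"tx":37,"ty":6,"tz":0,"rx":0,"ry":0,"rz":0},{"jaw":-1,"tx":37,"ty":6,"tz":0,"rx":0,"ry":0,"rz":0},{"jaw":-1,"tx":37,"ty":6,"tz":0,"rx":0,"ry":0,"rz":0},{"jaw":-1,"tx":37,"ty":6,"tz":0,"rx":0,"ry":0,"rz":0},{"jaw":-1,"tx":37,"ty":6,"tz":0,"rx":0,"ry":0,"rz":0},{"jaw":-1,"tx":37,"ty":6,"tz":0,"rx":0,"ry":0,"rz":0},{"jaw":-1,"tx":37,"ty":6,"tz":0,"rx":0,"ry":0,"rz":0}]' 2>&1
python3 g.py .511 .255 .033 90.5
python3 - <<'E'
from h import *
s=bot.snapshot('top')
for n,P in (('end',[[.511,.295,.02]]),('rails',[[.472,.1,.026],[.55,.1,.026]])):print(n,proj(s,P))
cv2.imwrite('pics/t3.png',cv2.resize(s['image'][120:320,140:330],(570,600),interpolation=2))
E
```

```text
time_s: 11.73
tool_pos: [0.5038, 0.2507, 0.1984]
orientation: [0.705, 0.71, 0.001, 0.001]
force: [1.2, -0.0, -1.8]
gripper_width: 0.625
finger_force: 43.1
t11.7 pos [0.5038 0.2507 0.1984] psi 90.4 j6 1.88 w 0.63 f 43.1 F [ 1.2 -0.  -1.8]
rv [ 0.002 -0.    -0.002] shift before turn [  4.2   6.9 165.5] after turn [  4.2   7.2 165.4] dist 166
end [[168.89091603 260.38404872]]
rails [[267.41150027 281.41221211]
 [268.36200347 241.38796189]]
```

View pics/t3.png

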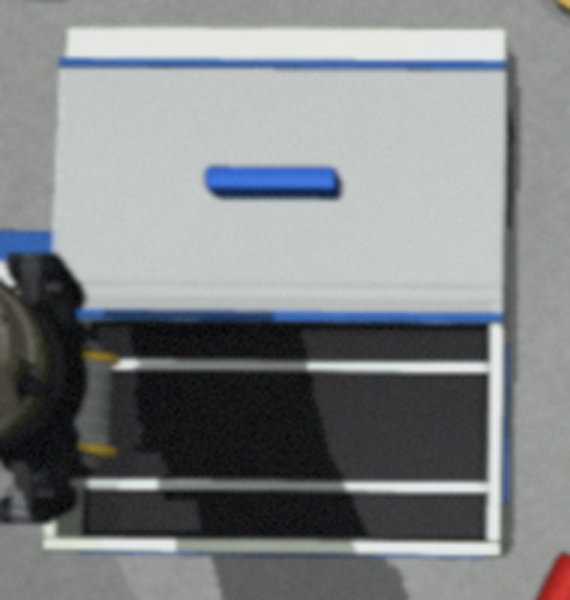

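Rails at crop rows 366 and 486 match the estimate, and the spool is held straight above the end of the chamber. I'll lower it and then slide it against the wall.

```bash
python3 -m creep '[{"jaw":-1,"tx":0,"ty":6,"tz":30,"rx":0,"ry":0,"rz":0},{"jaw":-1,"tx":0,"ty":0,"tz":30,"rx":0,"ry":0,"rz":0},{"jaw":-1,"tx":0,"ty":0,"tz":30,"rx":0,"ry":0,"rz":0},{"jaw":-1,"tx":0,"ty":0,"tz":25,"rx":0,"ry":0,"rz":0},{"jaw":-1,"tx":0,"ty":0,"tz":25,"rx":0,"ry":0,"rz":0},{"jaw":-1,"tx":0,"ty":0,"tz":15,"rx":0,"ry":0,"rz":0},{"jaw":-1,"tx":0,"ty":0,"tz":9,"rx":0,"ry":0,"rz":0},{"jaw":-1,"tx":0,"ty":0,"tz":0,"rx":0,"ry":0,"rz":0}]' 2>&1
for i in 1 2; do :; done
python3 -m creep '[{"jaw":-1,"tx":8,"ty":0,"tz":0,"rx":0,"ry":0,"rz":0},{"jaw":-1,"tx":4,"ty":0,"tz":0,"rx":0,"ry":0,"rz":0},{"jaw":-1,"tx":3,"ty":0,"tz":0,"rx":0,"ry":0,"rz":0}]' 2>&1
python3 g.py .511 .269 .033 90.5
```

```text
time_s: 12.45
tool_pos: [0.5092, 0.2484, 0.0333]
orientation: [0.705, 0.709, -0.001, -0.0]
force: [-0.9, -0.2, -1.4]
gripper_width: 0.628
finger_force: 43.9
time_s: 12.7
tool_pos: [0.51, 0.2645, 0.034]
orientation: [0.705, 0.709, 0.0, 0.0]
force: [-1.4, -0.4, -1.8]
gripper_width: 0.625
finger_force: 44.0
t12.7 pos [0.51   0.2645 0.034 ] psi 90.4 j6 1.90 w 0.63 f 44.0 F [-1.4 -0.4 -1.8]
rv [ 0.001 -0.    -0.002] shift before turn [4.5 1.1 1. ] after turn [4.5 1.1 1. ] dist 5
```

```bash
python3 -m creep '[{"jaw":-1,"tx":2,"ty":0,"tz":0,"rx":0,"ry":0,"rz":0},{"jaw":-1,"tx":2,"ty":0,"tz":0,"rx":0,"ry":0,"rz":0}]' 2>&1 | sed -n '2p;4p'
python3 -m creep '[{"jaw":-1,"tx":1,"ty":0,"tz":0,"rx":0,"ry":0,"rz":0},{"jaw":-1,"tx":1,"ty":0,"tz":0,"rx":0,"ry":0,"rz":0}]' 2>&1 | sed -n '2p;4p'
python3 -m creep '[{"jaw":-1,"tx":1,"ty":0,"tz":0,"rx":0,"ry":0,"rz":0},{"jaw":-1,"tx":1,"ty":0,"tz":0,"rx":0,"ry":0,"rz":0}]' 2>&1 | sed -n '2p;4p'
```

```text
tool_pos: [0.5098, 0.2682, 0.0336]
force: [-0.9, -1.0, -1.6]
tool_pos: [0.5098, 0.2693, 0.0334]
force: [-1.0, -4.7, 1.7]
tool_pos: [0.5098, 0.2693, 0.0335]
force: [0.0, -12.0, 3.5]
```

Contact with the end wall comes at y = 0.269, so the wall face is at 0.294. I'll ease off, release, lift and go to the second spool.

```bash
python3 -m creep '[{"jaw":-1,"tx":-2,"ty":0,"tz":1,"rx":0,"ry":0,"rz":0},{"jaw":0.7,"tx":0,"ty":0,"tz":0,"rx":0,"ry":0,"rz":0},{"jaw":0.7,"tx":0,"ty":0,"tz":0,"rx":0,"ry":0,"rz":0},{"jaw":0.7,"tx":0,"ty":0,"tz":0,"rx":0,"ry":0,"rz":0},{"jaw":0.7,"tx":0,"ty":0,"tz":-30,"rx":0,"ry":0,"rz":0},{"jaw":0.7,"tx":0,"ty":0,"tz":-35,"rx":0,"ry":0,"rz":0},{"jaw":0.7,"tx":0,"ty":0,"tz":-35,"rx":0,"ry":0,"rz":0},{"jaw":0.7,"tx":0,"ty":0,"tz":-35,"rx":0,"ry":0,"rz":0}]' 2>&1
python3 g.py .430 -.228 .15 81
```

```text
time_s: 13.87
tool_pos: [0.5099, 0.27, 0.169]
orientation: [0.705, 0.709, 0.0, 0.0]
force: [0.5, 0.8, -0.1]
gripper_width: 0.848
finger_force: 0.0
t13.9 pos [0.5099 0.27   0.169 ] psi 90.4 j6 1.91 w 0.85 f 0.0 F [ 0.5  0.8 -0.1]
rv [ 0.001 -0.001  0.163] shift before turn [-497.5  -83.    18.7] after turn [-504.4   -1.    19. ] dist 505
```

```bash
python3 -m creep '[{"jaw":1,"tx":-38,"ty":-6,"tz":1,"rx":0,"ry":0,"rz":0},{"jaw":1,"tx":-38,"ty":-6,"tz":1,"rx":0,"ry":0,"rz":0},{"jaw":1,"tx":-38,"ty":-6,"tz":1,"rx":0,"ry":0,"rz":0},{"jaw":1,"tx":-38,"ty":-6,"tz":1,"rx":0,"ry":0,"rz":0},{"jaw":1,"tx":-38,"ty":-6,"tz":1,"rx":0,"ry":0,"rz":0},{"jaw":1,"tx":-38,"ty":-6,"tz":1,"rx":0,"ry":0,"rz":0},{"jaw":1,"tx":-38,"ty":-6,"tz":1,"rx":0,"ry":0,"rz":0},{"jaw":1,"tx":-38,"ty":-6,"tz":1,"rx":0,"ry":0,"rz":0},{"jaw":1,"tx":-38,"ty":-6,"tz":1,"rx":0,"ry":0,"rz":0},{"jaw":1,"tx":-38,"ty":-6,"tz":1,"rx":0,"ry":0,"rz":0},{"jaw":1,"tx":-38,"ty":-6,"tz":1,"rx":0,"ry":0,"rz":0},{"jaw":1,"tx":-38,"ty":-6,"tz":1,"rx":0,"ry":0,"rz":0},{"jaw":1,"tx":-38,"ty":-6,"tz":1,"rx":0,"ry":0,"rz":0},{"jaw":1,"tx":0,"ty":0,"tz":0,"rx":0,"ry":0,"rz":0.08},{"jaw":1,"tx":0,"ty":0,"tz":0,"rx":0,"ry":0,"rz":0.08},{"jaw":1,"tx":0,"ty":0,"tz":0,"rx":0,"ry":0,"rz":0}]' 2>&1|head -2
python3 g.py .430 -.228 .018 81
```

```text
time_s: 15.2
tool_pos: [0.435, -0.2261, 0.1546]
t15.2 pos [ 0.435  -0.2261  0.1546] psi 81.0 j6 1.09 w 1.00 f 0.0 F [-0.6  0.6  0.3]
rv [ 0.001  0.001 -0.001] shift before turn [ -2.6  -4.8 136.6] after turn [ -2.7  -4.6 136.6] dist 137
```

```bash
python3 -m creep '[{"jaw":1,"tx":-2,"ty":-5,"tz":30,"rx":0,"ry":0,"rz":0},{"jaw":1,"tx":0,"ty":0,"tz":30,"rx":0,"ry":0,"rz":0},{"jaw":1,"tx":0,"ty":0,"tz":25,"rx":0,"ry":0,"rz":0},{"jaw":1,"tx":0,"ty":0,"tz":20,"rx":0,"ry":0,"rz":0},{"jaw":1,"tx":0,"ty":0,"tz":20,"rx":0,"ry":0,"rz":0},{"jaw":1,"tx":0,"ty":0,"tz":11,"rx":0,"ry":0,"rz":0},{"jaw":-1,"tx":0,"ty":0,"tz":0,"rx":0,"ry":0,"rz":0},{"jaw":-1,"tx":0,"ty":0,"tz":0,"rx":0,"ry":0,"rz":0},{"jaw":-1,"tx":0,"ty":0,"tz":0,"rx":0,"ry":0,"rz":0},{"jaw":-1,"tx":0,"ty":0,"tz":0,"rx":0,"ry":0,"rz":0}]' 40 2>&1
python3 -m creep '[{"jaw":-1,"tx":0,"ty":0,"tz":-20,"rx":0,"ry":0,"rz":0},{"jaw":-1,"tx":0,"ty":0,"tz":-35,"rx":0,"ry":0,"rz":0},{"jaw":-1,"tx":0,"ty":0,"tz":-35,"rx":0,"ry":0,"rz":0},{"jaw":-1,"tx":0,"ty":0,"tz":-35,"rx":0,"ry":0,"rz":0},{"jaw":-1,"tx":0,"ty":0,"tz":-30,"rx":0,"ry":0,"rz":-0.08},{"jaw":-1,"tx":0,"ty":0,"tz":-25,"rx":0,"ry":0,"rz":-0.08},{"jaw":-1,"tx":0,"ty":0,"tz":0,"rx":0,"ry":0,"rz":0}]' 2>&1
python3 g.py .510 .205 .19 90.5
```

```text
time_s: 16.03
tool_pos: [0.4304, -0.2264, 0.0194]
orientation: [0.759, 0.651, 0.0, 0.001]
force: [0.0, 0.3, -2.7]
gripper_width: 0.627
finger_force: 42.3
time_s: 16.62
tool_pos: [0.432, -0.2278, 0.2047]
orientation: [0.704, 0.71, 0.001, 0.005]
force: [0.9, -0.8, -1.9]
gripper_width: 0.631
finger_force: 43.4
t16.6 pos [ 0.432  -0.2278  0.2047] psi 90.5 j6 0.91 w 0.63 f 43.4 F [ 0.9 -0.8 -1.9]
rv [0.009 0.007 0.001] shift before turn [432.1  82.   12.5] after turn [432.1  81.8  14.7] dist 440
```

```bash
python3 -m creep '[{"jaw":-1,"tx":36,"ty":7,"tz":0,"rx":0,"ry":0,"rz":0},{"jaw":-1,"tx":36,"ty":7,"tz":0,"rx":0,"ry":0,"rz":0},{"jaw":-1,"tx":36,"ty":7,"tz":0,"rx":0,"ry":0,"rz":0},{"jaw":-1,"tx":36,"ty":7,"tz":0,"rx":0,"ry":0,"rz":0},{"jaw":-1,"tx":36,"ty":7,"tz":0,"rx":0,"ry":0,"rz":0},{"jaw":-1,"tx":36,"ty":7,"tz":0,"rx":0,"ry":0,"rz":0},{"jaw":-1,"tx":36,"ty":7,"tz":0,"rx":0,"ry":0,"rz":0},{"jaw":-1,"tx":36,"ty":7,"tz":0,"rx":0,"ry":0,"rz":0},{"jaw":-1,"tx":36,"ty":7,"tz":0,"rx":0,"ry":0,"rz":0},{"jaw":-1,"tx":36,"ty":7,"tz":0,"rx":0,"ry":0,"rz":0},{"jaw":-1,"tx":36,"ty":7,"tz":0,"rx":0,"ry":0,"rz":0},{"jaw":-1,"tx":34,"ty":5,"tz":0,"rx":0,"ry":0,"rz":0},{"jaw":-1,"tx":0,"ty":0,"tz":0,"rx":0,"ry":0,"rz":0},{"jaw":-1,"tx":0,"ty":0,"tz":0,"rx":0,"ry":0,"rz":0}]' 2>&1
python3 g.py .510 .205 .034 90.5
python3 - <<'E'
from h import *
s=bot.snapshot('scene')
print(proj(s,[[.51,.269,.045],[.51,.219,.045]]))
print([(r['position'],round(r['confidence'],2),ray(s,r['position'],.045).round(3)) for r in bot.landmark_of(s,'spool1')])
E
```

```text
time_s: 17.78
tool_pos: [0.5082, 0.2062, 0.1974]
orientation: [0.704, 0.71, -0.001, -0.0]
force: [0.3, -1.1, -2.5]
gripper_width: 0.623
finger_force: 43.2
t17.8 pos [0.5082 0.2062 0.1974] psi 90.5 j6 1.80 w 0.62 f 43.2 F [ 0.3 -1.1 -2.5]
rv [-0.001  0.001  0.   ] shift before turn [ -1.1   2.  163.3] after turn [ -1.2   1.8 163.4] dist 163
[[435.92848679 225.19314155]
 [416.55619781 229.2689387 ]]
[([261.2, 309.2], 0.95, array([ 0.643, -0.176,  0.045])), ([436.3, 224.2], 0.61, array([0.507, 0.272, 0.045])), ([421.9, 171.8], 0.59, array([0.291, 0.336, 0.045]))]
```

```bash
python3 -m creep '[{"jaw":-1,"tx":-1,"ty":2,"tz":30,"rx":0,"ry":0,"rz":0},{"jaw":-1,"tx":0,"ty":0,"tz":30,"rx":0,"ry":0,"rz":0},{"jaw":-1,"tx":0,"ty":0,"tz":30,"rx":0,"ry":0,"rz":0},{"jaw":-1,"tx":0,"ty":0,"tz":25,"rx":0,"ry":0,"rz":0},{"jaw":-1,"tx":0,"ty":0,"tz":25,"rx":0,"ry":0,"rz":0},{"jaw":-1,"tx":0,"ty":0,"tz":15,"rx":0,"ry":0,"rz":0},{"jaw":-1,"tx":0,"ty":0,"tz":7,"rx":0,"ry":0,"rz":0},{"jaw":-1,"tx":0,"ty":0,"tz":0,"rx":0,"ry":0,"rz":0}]' 2>&1| sed -n '2p;4p'
python3 -m creep '[{"jaw":-1,"tx":5,"ty":0,"tz":0,"rx":0,"ry":0,"rz":0},{"jaw":-1,"tx":5,"ty":0,"tz":0,"rx":0,"ry":0,"rz":0}]' 2>&1| sed -n '2p;4p'
python3 -m creep '[{"jaw":-1,"tx":1,"ty":0,"tz":0,"rx":0,"ry":0,"rz":0},{"jaw":-1,"tx":1,"ty":0,"tz":0,"rx":0,"ry":0,"rz":0}]' 2>&1| sed -n '2p;4p'
python3 -m creep '[{"jaw":-1,"tx":1,"ty":0,"tz":0,"rx":0,"ry":0,"rz":0},{"jaw":-1,"tx":1,"ty":0,"tz":0,"rx":0,"ry":0,"rz":0}]' 2>&1| sed -n '2p;4p'
```

```text
tool_pos: [0.5098, 0.2019, 0.0351]
force: [0.4, 0.4, -2.6]
tool_pos: [0.5119, 0.2134, 0.0376]
force: [0.8, -1.2, -2.2]
tool_pos: [0.5116, 0.2162, 0.0374]
force: [0.1, 0.0, -1.4]
tool_pos: [0.5109, 0.2178, 0.0367]
force: [-0.1, -0.7, -1.7]
```

```bash
python3 -m creep '[{"jaw":-1,"tx":1,"ty":0,"tz":1,"rx":0,"ry":0,"rz":0},{"jaw":-1,"tx":0,"ty":0,"tz":0,"rx":0,"ry":0,"rz":0}]' 2>&1| sed -n '2p;4p'
python3 -m creep '[{"jaw":-1,"tx":1,"ty":0,"tz":0,"rx":0,"ry":0,"rz":0},{"jaw":-1,"tx":0,"ty":0,"tz":0,"rx":0,"ry":0,"rz":0}]' 2>&1| sed -n '2p;4p'
python3 -m creep '[{"jaw":-1,"tx":1,"ty":0,"tz":0,"rx":0,"ry":0,"rz":0},{"jaw":-1,"tx":0,"ty":0,"tz":0,"rx":0,"ry":0,"rz":0}]' 2>&1| sed -n '2p;4p'
```

```text
tool_pos: [0.5106, 0.2187, 0.0352]
force: [-0.9, -0.2, -1.1]
tool_pos: [0.5106, 0.2196, 0.0352]
force: [0.8, 0.2, -2.3]
tool_pos: [0.5107, 0.2206, 0.0352]
force: [0.9, -0.1, -2.6]
```

```bash
python3 -m creep '[{"jaw":-1,"tx":2,"ty":0,"tz":0,"rx":0,"ry":0,"rz":0},{"jaw":-1,"tx":0,"ty":0,"tz":0,"rx":0,"ry":0,"rz":0}]' 2>&1| sed -n '2p;4p'
python3 -m creep '[{"jaw":-1,"tx":1,"ty":0,"tz":1,"rx":0,"ry":0,"rz":0},{"jaw":-1,"tx":0,"ty":0,"tz":0,"rx":0,"ry":0,"rz":0}]' 2>&1| sed -n '2p;4p'
python3 - <<'E'
from h import *
s=bot.snapshot('scene')
cv2.imwrite('pics/s4.png',cv2.resize(s['image'][150:300,330:530],(800,600),interpolation=2))
print([(r['position'],round(r['confidence'],2),ray(s,r['position'],.045).round(3)) for r in bot.landmark_of(s,'spool1')])
E
```

```text
tool_pos: [0.5107, 0.2228, 0.0353]
force: [0.9, -0.5, -2.1]
tool_pos: [0.5107, 0.2234, 0.0342]
force: [0.6, -0.4, -2.7]
[([261.4, 307.3], 0.87, array([ 0.638, -0.175,  0.045])), ([419.1, 227.6], 0.83, array([0.506, 0.227, 0.045])), ([437.6, 225.4], 0.49, array([0.512, 0.272, 0.045]))]
```

View pics/s4.png

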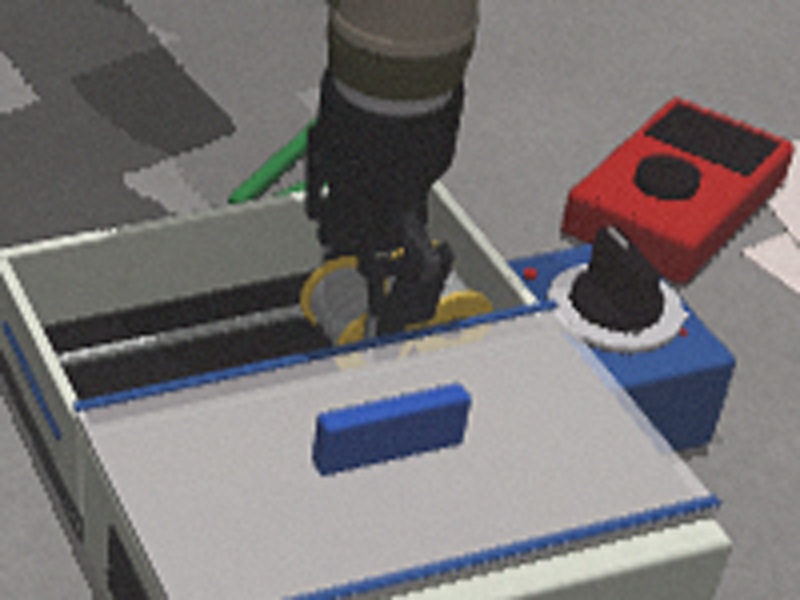

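```bash
python3 -m creep '[{"jaw":-1,"tx":1,"ty":0,"tz":0,"rx":0,"ry":0,"rz":0},{"jaw":-1,"tx":0,"ty":0,"tz":0,"rx":0,"ry":0,"rz":0}]' 2>&1| sed -n '2p;4p'
python3 -m creep '[{"jaw":-1,"tx":1,"ty":0,"tz":0,"rx":0,"ry":0,"rz":0},{"jaw":-1,"tx":0,"ty":0,"tz":0,"rx":0,"ry":0,"rz":0}]' 2>&1| sed -n '2p;4p'
python3 -m creep '[{"jaw":-1,"tx":1,"ty":0,"tz":0,"rx":0,"ry":0,"rz":0},{"jaw":-1,"tx":0,"ty":0,"tz":0,"rx":0,"ry":0,"rz":0}]' 2>&1| sed -n '2p;4p'
```

```text
tool_pos: [0.5106, 0.2235, 0.0342]
force: [0.6, -4.4, -1.7]
tool_pos: [0.5106, 0.2236, 0.0342]
force: [-0.4, -8.5, -0.8]
tool_pos: [0.5106, 0.2236, 0.0342]
force: [0.3, -12.3, 0.5]
```

Contact with the first spool. I'll release and go to the third.

```bash
python3 -m creep '[{"jaw":-1,"tx":-3,"ty":0,"tz":1,"rx":0,"ry":0,"rz":0},{"jaw":0.7,"tx":0,"ty":0,"tz":0,"rx":0,"ry":0,"rz":0},{"jaw":0.7,"tx":0,"ty":0,"tz":0,"rx":0,"ry":0,"rz":0},{"jaw":0.7,"tx":0,"ty":0,"tz":0,"rx":0,"ry":0,"rz":0},{"jaw":0.7,"tx":0,"ty":0,"tz":-30,"rx":0,"ry":0,"rz":0},{"jaw":0.7,"tx":0,"ty":0,"tz":-35,"rx":0,"ry":0,"rz":0},{"jaw":0.7,"tx":0,"ty":0,"tz":-35,"rx":0,"ry":0,"rz":0},{"jaw":0.7,"tx":0,"ty":0,"tz":-30,"rx":0,"ry":0,"rz":0}]' 2>&1 | head -2
python3 g.py .634 -.175 .15 92
```

```text
time_s: 21.15
tool_pos: [0.5109, 0.2242, 0.1657]
t21.1 pos [0.5109 0.2242 0.1657] psi 90.4 j6 1.83 w 0.85 f 0.0 F [ 1.  -0.3  0.4]
rv [ 0.001 -0.001 -0.028] shift before turn [-400.   120.4   15.5] after turn [-403.2  109.1   15.7] dist 418
```

```bash
python3 -m creep '[{"jaw":1,"tx":-36,"ty":11,"tz":0,"rx":0,"ry":0,"rz":0},{"jaw":1,"tx":-36,"ty":11,"tz":0,"rx":0,"ry":0,"rz":0},{"jaw":1,"tx":-36,"ty":11,"tz":0,"rx":0,"ry":0,"rz":0},{"jaw":1,"tx":-36,"ty":11,"tz":0,"rx":0,"ry":0,"rz":0},{"jaw":1,"tx":-36,"ty":11,"tz":0,"rx":0,"ry":0,"rz":0},{"jaw":1,"tx":-36,"ty":11,"tz":0,"rx":0,"ry":0,"rz":0},{"jaw":1,"tx":-36,"ty":11,"tz":0,"rx":0,"ry":0,"rz":0},{"jaw":1,"tx":-36,"ty":11,"tz":0,"rx":0,"ry":0,"rz":0},{"jaw":1,"tx":-36,"ty":11,"tz":0,"rx":0,"ry":0,"rz":0},{"jaw":1,"tx":-36,"ty":11,"tz":0,"rx":0,"ry":0,"rz":0},{"jaw":1,"tx":-36,"ty":11,"tz":0,"rx":0,"ry":0,"rz":-0.028},{"jaw":1,"tx":0,"ty":0,"tz":0,"rx":0,"ry":0,"rz":0},{"jaw":1,"tx":0,"ty":0,"tz":0,"rx":0,"ry":0,"rz":0}]' 2>&1|head -2
python3 g.py .634 -.175 .018 92
python3 - <<'E'
from h import *
for n in('scene','top'):
    s=bot.snapshot(n)
    for t,z in(('spool1',.031),('chock',0.0)):
        print(n,t,[(np.round(r['position']),round(r['confidence'],2),ray(s,r['position'],z).round(3)) for r in bot.landmark_of(s,t)])
E
```

```text
time_s: 22.23
tool_pos: [0.6345, -0.1737, 0.1628]
t22.2 pos [ 0.6345 -0.1737  0.1628] psi 91.8 j6 1.15 w 1.00 f 0.0 F [ 0.   0.2 -0.5]
rv [ 0.    -0.    -0.004] shift before turn [ -1.3  -0.6 144.8] after turn [ -1.3  -0.6 144.8] dist 145
scene spool1 [(array([260., 305.]), 0.97, array([ 0.618, -0.176,  0.031])), (array([438., 225.]), 0.75, array([0.496, 0.284, 0.031])), (array([420., 228.]), 0.68, array([0.492, 0.239, 0.031])), (array([485., 212.]), 0.63, array([0.484, 0.418, 0.031])), (array([162., 304.]), 0.57, array([ 0.556, -0.366,  0.031]))]
scene chock [(array([160., 306.]), 0.56, array([ 0.532, -0.377,  0.   ])), (array([393., 246.]), 0.47, array([0.503, 0.167, 0.   ]))]
top spool1 [(array([206., 256.]), 0.66, array([0.519, 0.219, 0.031])), (array([175., 261.]), 0.56, array([0.51 , 0.28 , 0.031]))]
top chock [(array([514., 258.]), 0.93, array([ 0.526, -0.383,  0.   ]))]
```

```bash
python3 -m creep '[{"jaw":1,"tx":-2,"ty":-4,"tz":30,"rx":0,"ry":0,"rz":0},{"jaw":1,"tx":0,"ty":0,"tz":30,"rx":0,"ry":0,"rz":0},{"jaw":1,"tx":0,"ty":0,"tz":30,"rx":0,"ry":0,"rz":0},{"jaw":1,"tx":0,"ty":0,"tz":20,"rx":0,"ry":0,"rz":0},{"jaw":1,"tx":0,"ty":0,"tz":20,"rx":0,"ry":0,"rz":0},{"jaw":1,"tx":0,"ty":0,"tz":14,"rx":0,"ry":0,"rz":0},{"jaw":-1,"tx":0,"ty":0,"tz":0,"rx":0,"ry":0,"rz":0},{"jaw":-1,"tx":0,"ty":0,"tz":0,"rx":0,"ry":0,"rz":0},{"jaw":-1,"tx":0,"ty":0,"tz":0,"rx":0,"ry":0,"rz":0},{"jaw":-1,"tx":0,"ty":0,"tz":0,"rx":0,"ry":0,"rz":0}]' 40 2>&1
python3 -m creep '[{"jaw":-1,"tx":0,"ty":0,"tz":-20,"rx":0,"ry":0,"rz":0},{"jaw":-1,"tx":0,"ty":0,"tz":-35,"rx":0,"ry":0,"rz":0},{"jaw":-1,"tx":0,"ty":0,"tz":-35,"rx":0,"ry":0,"rz":0},{"jaw":-1,"tx":0,"ty":0,"tz":-35,"rx":0,"ry":0,"rz":0},{"jaw":-1,"tx":0,"ty":0,"tz":-30,"rx":0,"ry":0,"rz":0.026},{"jaw":-1,"tx":0,"ty":0,"tz":-25,"rx":0,"ry":0,"rz":0},{"jaw":-1,"tx":0,"ty":0,"tz":0,"rx":0,"ry":0,"rz":0}]' 2>&1
python3 g.py .510 .155 .19 90.5
```

```text
time_s: 23.37
tool_pos: [0.6312, -0.1739, 0.021]
orientation: [0.695, 0.719, 0.0, 0.001]
force: [0.0, -0.6, -2.9]
gripper_width: 0.623
finger_force: 42.6
time_s: 23.95
tool_pos: [0.6329, -0.1749, 0.2071]
orientation: [0.704, 0.71, 0.002, 0.005]
force: [0.6, 0.1, -1.0]
gripper_width: 0.628
finger_force: 43.5
t23.9 pos [ 0.6329 -0.1749  0.2071] psi 90.5 j6 1.17 w 0.63 f 43.5 F [ 0.6  0.1 -1. ]
rv [ 0.011  0.005 -0.001] shift before turn [ 330.9 -120.3   14.3] after turn [ 330.9 -120.    17.1] dist 352
```

```bash
python3 -m creep '[{"jaw":-1,"tx":33,"ty":-12,"tz":0,"rx":0,"ry":0,"rz":0},{"jaw":-1,"tx":33,"ty":-12,"tz":0,"rx":0,"ry":0,"rz":0},{"jaw":-1,"tx":33,"ty":-12,"tz":0,"rx":0,"ry":0,"rz":0},{"jaw":-1,"tx":33,"ty":-12,"tz":0,"rx":0,"ry":0,"rz":0},{"jaw":-1,"tx":33,"ty":-12,"tz":0,"rx":0,"ry":0,"rz":0},{"jaw":-1,"tx":33,"ty":-12,"tz":0,"rx":0,"ry":0,"rz":0},{"jaw":-1,"tx":33,"ty":-12,"tz":0,"rx":0,"ry":0,"rz":0},{"jaw":-1,"tx":33,"ty":-12,"tz":0,"rx":0,"ry":0,"rz":0},{"jaw":-1,"tx":33,"ty":-12,"tz":0,"rx":0,"ry":0,"rz":0},{"jaw":-1,"tx":33,"ty":-12,"tz":0,"rx":0,"ry":0,"rz":0},{"jaw":-1,"tx":0,"ty":0,"tz":0,"rx":0,"ry":0,"rz":0},{"jaw":-1,"tx":0,"ty":0,"tz":0,"rx":0,"ry":0,"rz":0}]' 2>&1|head -2
python3 g.py .510 .155 .036 90.5
```

```text
time_s: 24.95
tool_pos: [0.506, 0.1568, 0.1987]
t24.9 pos [0.506  0.1568 0.1987] psi 90.7 j6 1.71 w 0.62 f 43.7 F [ 0.4  0.  -2.8]
rv [-0.001  0.     0.003] shift before turn [ -1.8   4.1 162.7] after turn [ -1.9   4.  162.7] dist 163
```

```bash
python3 -m creep '[{"jaw":-1,"tx":-3,"ty":4,"tz":30,"rx":0,"ry":0,"rz":0},{"jaw":-1,"tx":0,"ty":0,"tz":30,"rx":0,"ry":0,"rz":0},{"jaw":-1,"tx":0,"ty":0,"tz":30,"rx":0,"ry":0,"rz":0},{"jaw":-1,"tx":0,"ty":0,"tz":25,"rx":0,"ry":0,"rz":0},{"jaw":-1,"tx":0,"ty":0,"tz":25,"rx":0,"ry":0,"rz":0},{"jaw":-1,"tx":0,"ty":0,"tz":15,"rx":0,"ry":0,"rz":0},{"jaw":-1,"tx":0,"ty":0,"tz":7,"rx":0,"ry":0,"rz":0},{"jaw":-1,"tx":0,"ty":0,"tz":0,"rx":0,"ry":0,"rz":0}]' 2>&1| sed -n '2p;4p'
python3 -m creep '[{"jaw":-1,"tx":5,"ty":0,"tz":0,"rx":0,"ry":0,"rz":0},{"jaw":-1,"tx":5,"ty":0,"tz":0,"rx":0,"ry":0,"rz":0},{"jaw":-1,"tx":1,"ty":0,"tz":0,"rx":0,"ry":0,"rz":0}]' 2>&1| sed -n '2p;4p'
python3 -m creep '[{"jaw":-1,"tx":1,"ty":0,"tz":0,"rx":0,"ry":0,"rz":0},{"jaw":-1,"tx":1,"ty":0,"tz":0,"rx":0,"ry":0,"rz":0}]' 2>&1| sed -n '2p;4p'
python3 -m creep '[{"jaw":-1,"tx":1,"ty":0,"tz":0,"rx":0,"ry":0,"rz":0},{"jaw":-1,"tx":0,"ty":0,"tz":0,"rx":0,"ry":0,"rz":0}]' 2>&1| sed -n '2p;4p'
```

```text
tool_pos: [0.5105, 0.1509, 0.0361]
force: [0.0, 0.4, -2.4]
tool_pos: [0.5124, 0.1639, 0.038]
force: [-0.1, -0.1, -2.5]
tool_pos: [0.5118, 0.1655, 0.0377]
force: [-0.1, -0.1, -3.6]
tool_pos: [0.5115, 0.1664, 0.0374]
force: [0.3, -0.1, -3.0]
```

```bash
python3 -m creep '[{"jaw":-1,"tx":2,"ty":0,"tz":1,"rx":0,"ry":0,"rz":0},{"jaw":-1,"tx":0,"ty":0,"tz":0,"rx":0,"ry":0,"rz":0}]' 2>&1| sed -n '2p;4p'
python3 -m creep '[{"jaw":-1,"tx":1,"ty":0,"tz":0,"rx":0,"ry":0,"rz":0},{"jaw":-1,"tx":0,"ty":0,"tz":0,"rx":0,"ry":0,"rz":0}]' 2>&1| sed -n '2p;4p'
python3 -m creep '[{"jaw":-1,"tx":1,"ty":0,"tz":0,"rx":0,"ry":0,"rz":0},{"jaw":-1,"tx":0,"ty":0,"tz":0,"rx":0,"ry":0,"rz":0}]' 2>&1| sed -n '2p;4p'
python3 -m creep '[{"jaw":-1,"tx":1,"ty":0,"tz":0,"rx":0,"ry":0,"rz":0},{"jaw":-1,"tx":0,"ty":0,"tz":0,"rx":0,"ry":0,"rz":0}]' 2>&1| sed -n '2p;4p'
```

```text
tool_pos: [0.5113, 0.1684, 0.0362]
force: [-0.2, -0.0, -2.4]
tool_pos: [0.5113, 0.1693, 0.0362]
force: [-0.1, 0.6, -3.5]
tool_pos: [0.5114, 0.1701, 0.0363]
force: [0.1, -1.3, -3.1]
tool_pos: [0.5116, 0.1704, 0.0363]
force: [0.1, -5.4, -2.4]
```

```bash
python3 -m creep '[{"jaw":-1,"tx":-1,"ty":0,"tz":1,"rx":0,"ry":0,"rz":0},{"jaw":0.7,"tx":0,"ty":0,"tz":0,"rx":0,"ry":0,"rz":0},{"jaw":0.7,"tx":0,"ty":0,"tz":0,"rx":0,"ry":0,"rz":0},{"jaw":0.7,"tx":0,"ty":0,"tz":0,"rx":0,"ry":0,"rz":0},{"jaw":0.7,"tx":0,"ty":0,"tz":-30,"rx":0,"ry":0,"rz":0},{"jaw":0.7,"tx":0,"ty":0,"tz":-35,"rx":0,"ry":0,"rz":0},{"jaw":0.7,"tx":0,"ty":0,"tz":-35,"rx":0,"ry":0,"rz":0},{"jaw":0.7,"tx":0,"ty":0,"tz":-35,"rx":0,"ry":0,"rz":0},{"jaw":0.7,"tx":-40,"ty":0,"tz":0,"rx":0,"ry":0,"rz":0},{"jaw":0.7,"tx":-40,"ty":0,"tz":0,"rx":0,"ry":0,"rz":0},{"jaw":0.7,"tx":-40,"ty":0,"tz":0,"rx":0,"ry":0,"rz":0},{"jaw":0.7,"tx":-40,"ty":0,"tz":0,"rx":0,"ry":0,"rz":0},{"jaw":0.7,"tx":-40,"ty":0,"tz":0,"rx":0,"ry":0,"rz":0},{"jaw":0.7,"tx":-40,"ty":0,"tz":0,"rx":0,"ry":0,"rz":0},{"jaw":0.7,"tx":-40,"ty":0,"tz":0,"rx":0,"ry":0,"rz":0}]' 2>&1 | head -2
python3 - <<'E'
from h import *
s=bot.snapshot('top')
print([(np.round(r['position']),round(r['confidence'],2),ray(s,r['position'],.045).round(3)) for r in bot.landmark_of(s,'spool1')])
print([(np.round(r['position']),round(r['confidence'],2),ray(s,r['position'],0).round(3)) for r in bot.landmark_of(s,'chock')])
im=s['image'];c=bot.regions_of(s,'chock')
hsv=cv2.cvtColor(im,cv2.COLOR_BGR2HSV);m=cv2.inRange(hsv,(5,150,80),(16,255,255));m[:, :470]=0
pts=np.argwhere(m)[:,::-1].astype(float);print(len(pts),pts.min(0),pts.max(0))
w=np.array([ray(s,p,.03)[:2] for p in pts],np.float32)*1000;b=cv2.minAreaRect(w);print(b,cv2.boxPoints(b).round())
cv2.imwrite('pics/t5.png',np.hstack([cv2.resize(im[215:315,145:320],(525,300),interpolation=2),cv2.resize(im[230:280,490:535],(270,300),interpolation=2)]))
E
```

```text
time_s: 28.12
tool_pos: [0.5136, -0.1114, 0.1708]
[(array([182., 258.]), 0.97, array([0.515, 0.264, 0.045])), (array([203., 259.]), 0.8, array([0.513, 0.222, 0.045])), (array([229., 261.]), 0.58, array([0.509, 0.173, 0.045]))]
[(array([513., 253.]), 0.8, array([ 0.536, -0.382,  0.   ]))]
556 [503. 238.] [528. 269.]
((532.25439453125, -378.07684326171875), (36.57347106933594, 59.475189208984375), 74.3195571899414) [[ 499. -388.]
 [ 556. -404.]
 [ 566. -369.]
 [ 509. -352.]]
```

View pics/t5.png

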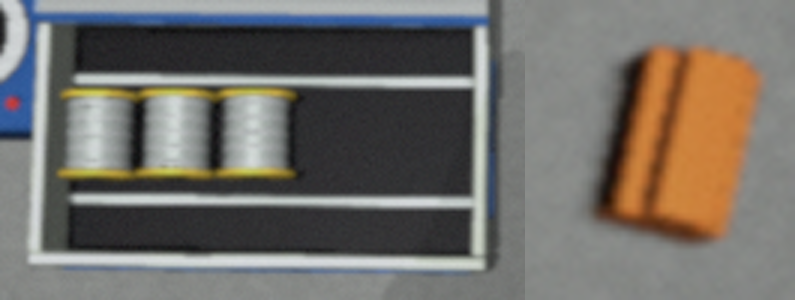

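The row of three is tight against the wall. The chock is upright at about (0.532, -0.379), long axis at -16°. I'll go above it.

```bash
python3 g.py .532 -.379 .17 74.5
python3 -m creep '[{"jaw":1,"tx":-38,"ty":3,"tz":0,"rx":0,"ry":0,"rz":0},{"jaw":1,"tx":-38,"ty":3,"tz":0,"rx":0,"ry":0,"rz":0},{"jaw":1,"tx":-38,"ty":3,"tz":0,"rx":0,"ry":0,"rz":0},{"jaw":1,"tx":-38,"ty":3,"tz":0,"rx":0,"ry":0,"rz":0},{"jaw":1,"tx":-38,"ty":3,"tz":0,"rx":0,"ry":0,"rz":0},{"jaw":1,"tx":-38,"ty":3,"tz":0,"rx":0,"ry":0,"rz":0},{"jaw":1,"tx":-38,"ty":3,"tz":0,"rx":0,"ry":0,"rz":0},{"jaw":1,"tx":0,"ty":0,"tz":0,"rx":0,"ry":0,"rz":0.1},{"jaw":1,"tx":0,"ty":0,"tz":0,"rx":0,"ry":0,"rz":0.1},{"jaw":1,"tx":0,"ty":0,"tz":0,"rx":0,"ry":0,"rz":0.08},{"jaw":1,"tx":0,"ty":0,"tz":0,"rx":0,"ry":0,"rz":0},{"jaw":1,"tx":0,"ty":0,"tz":0,"rx":0,"ry":0,"rz":0}]' 2>&1|head -2
python3 g.py .532 -.379 .011 74.5
python3 - <<'E'
from h import *
for n in('scene','top'):
    s=bot.snapshot(n)
    print(n,[(np.round(r['position']),round(r['confidence'],2),ray(s,r['position'],0).round(3)) for r in bot.landmark_of(s,'chock')])
E
```

```text
t28.3 pos [ 0.5136 -0.1107  0.1704] psi 90.3 j6 1.20 w 0.85 f 0.0 F [-0.   1.   0.4]
rv [ 0.    -0.001  0.276] shift before turn [-2.684e+02  1.700e+01  2.000e-01] after turn [-253.7   89.5    0.4] dist 269
time_s: 29.32
tool_pos: [0.5376, -0.3738, 0.1703]
t29.3 pos [ 0.5376 -0.3738  0.1703] psi 74.7 j6 1.11 w 1.00 f 0.0 F [1.2 0.6 0.2]
rv [-0.    -0.     0.003] shift before turn [ -6.6  -4.  159.3] after turn [ -6.5  -4.  159.3] dist 159
scene [(array([160., 309.]), 0.96, array([ 0.54 , -0.376,  0.   ]))]
top [(array([514., 254.]), 0.89, array([ 0.534, -0.384,  0.   ]))]
```

```bash
python3 -m creep '[{"jaw":1,"tx":-7,"ty":-2,"tz":30,"rx":0,"ry":0,"rz":0},{"jaw":1,"tx":0,"ty":0,"tz":30,"rx":0,"ry":0,"rz":0},{"jaw":1,"tx":0,"ty":0,"tz":30,"rx":0,"ry":0,"rz":0},{"jaw":1,"tx":0,"ty":0,"tz":30,"rx":0,"ry":0,"rz":0},{"jaw":1,"tx":0,"ty":0,"tz":20,"rx":0,"ry":0,"rz":0},{"jaw":1,"tx":0,"ty":0,"tz":18,"rx":0,"ry":0,"rz":0},{"jaw":-1,"tx":0,"ty":0,"tz":0,"rx":0,"ry":0,"rz":0},{"jaw":-1,"tx":0,"ty":0,"tz":0,"rx":0,"ry":0,"rz":0},{"jaw":-1,"tx":0,"ty":0,"tz":0,"rx":0,"ry":0,"rz":0},{"jaw":-1,"tx":0,"ty":0,"tz":0,"rx":0,"ry":0,"rz":0}]' 50 2>&1
python3 -m creep '[{"jaw":-1,"tx":0,"ty":0,"tz":-20,"rx":0,"ry":0,"rz":0},{"jaw":-1,"tx":0,"ty":0,"tz":-35,"rx":0,"ry":0,"rz":0},{"jaw":-1,"tx":0,"ty":0,"tz":-35,"rx":0,"ry":0,"rz":0},{"jaw":-1,"tx":0,"ty":0,"tz":-35,"rx":0,"ry":0,"rz":-0.09},{"jaw":-1,"tx":0,"ty":0,"tz":-30,"rx":0,"ry":0,"rz":-0.09},{"jaw":-1,"tx":0,"ty":0,"tz":-25,"rx":0,"ry":0,"rz":-0.09},{"jaw":-1,"tx":0,"ty":0,"tz":0,"rx":0,"ry":0,"rz":0}]' 2>&1
python3 g.py .510 .108 .19 90.5
```

```text
time_s: 30.35
tool_pos: [0.534, -0.3827, 0.0143]
orientation: [0.796, 0.605, 0.0, 0.002]
force: [0.4, -1.0, -2.0]
gripper_width: 0.647
finger_force: 54.3
time_s: 30.93
tool_pos: [0.5356, -0.3841, 0.201]
orientation: [0.707, 0.708, 0.0, 0.007]
force: [1.0, -0.1, -1.3]
gripper_width: 0.646
finger_force: 54.6
t30.9 pos [ 0.5356 -0.3841  0.201 ] psi 90.1 j6 0.83 w 0.65 f 54.6 F [ 1.  -0.1 -1.3]
rv [ 0.01   0.009 -0.007] shift before turn [492.2 -24.9   6.4] after turn [492.3 -21.3  11. ] dist 493
```

```bash
python3 -m creep '[{"jaw":-1,"tx":37,"ty":-2,"tz":0,"rx":0,"ry":0,"rz":0},{"jaw":-1,"tx":37,"ty":-2,"tz":0,"rx":0,"ry":0,"rz":0},{"jaw":-1,"tx":37,"ty":-2,"tz":0,"rx":0,"ry":0,"rz":0},{"jaw":-1,"tx":37,"ty":-2,"tz":0,"rx":0,"ry":0,"rz":0},{"jaw":-1,"tx":37,"ty":-2,"tz":0,"rx":0,"ry":0,"rz":0},{"jaw":-1,"tx":37,"ty":-2,"tz":0,"rx":0,"ry":0,"rz":0},{"jaw":-1,"tx":37,"ty":-2,"tz":0,"rx":0,"ry":0,"rz":0},{"jaw":-1,"tx":37,"ty":-2,"tz":0,"rx":0,"ry":0,"rz":0},{"jaw":-1,"tx":37,"ty":-2,"tz":0,"rx":0,"ry":0,"rz":0},{"jaw":-1,"tx":37,"ty":-2,"tz":0,"rx":0,"ry":0,"rz":0},{"jaw":-1,"tx":37,"ty":-2,"tz":0,"rx":0,"ry":0,"rz":0},{"jaw":-1,"tx":37,"ty":-2,"tz":0,"rx":0,"ry":0,"rz":0},{"jaw":-1,"tx":37,"ty":-2,"tz":0,"rx":0,"ry":0,"rz":0},{"jaw":-1,"tx":0,"ty":0,"tz":0,"rx":0,"ry":0,"rz":0},{"jaw":-1,"tx":0,"ty":0,"tz":0,"rx":0,"ry":0,"rz":0},{"jaw":-1,"tx":0,"ty":0,"tz":0,"rx":0,"ry":0,"rz":0}]' 2>&1|head -2
python3 g.py .510 .106 .036 90.5
python3 - <<'E'
from h import *
s=bot.snapshot('scene')
print([(np.round(r['position']),round(r['confidence'],2),ray(s,r['position'],.045).round(3)) for r in bot.landmark_of(s,'spool1')])
cv2.imwrite('pics/s6.png',cv2.resize(s['image'][130:290,320:520],(750,600),interpolation=2))
E
```

```text
time_s: 32.27
tool_pos: [0.5079, 0.0992, 0.1925]
t32.3 pos [0.5079 0.0992 0.1925] psi 89.9 j6 1.61 w 0.64 f 54.4 F [-0.  -0.2 -1.2]
rv [ 0.001  0.001 -0.01 ] shift before turn [  6.9   2.  156.5] after turn [  6.7   2.2 156.5] dist 157
[(array([396., 231.]), 0.89, array([0.502, 0.172, 0.045])), (array([437., 225.]), 0.79, array([0.511, 0.271, 0.045])), (array([419., 228.]), 0.65, array([0.509, 0.226, 0.045]))]
```

View pics/s6.png

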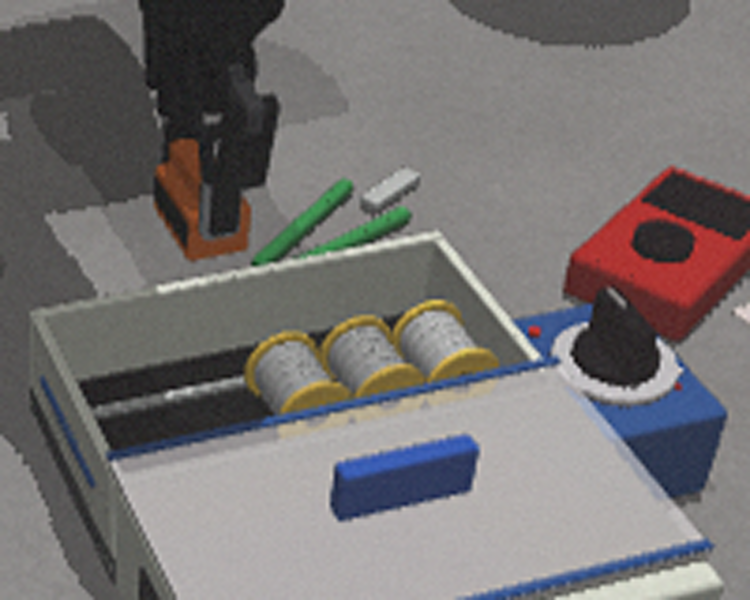

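The chock hangs upright in the grip (crop 200,215), the spools are snug, and the dial is off. I'll lower the chock and slide it up to the last spool.

```bash
python3 -m creep '[{"jaw":-1,"tx":4,"ty":3,"tz":30,"rx":0,"ry":0,"rz":-0.01},{"jaw":-1,"tx":0,"ty":0,"tz":30,"rx":0,"ry":0,"rz":0},{"jaw":-1,"tx":0,"ty":0,"tz":30,"rx":0,"ry":0,"rz":0},{"jaw":-1,"tx":0,"ty":0,"tz":25,"rx":0,"ry":0,"rz":0},{"jaw":-1,"tx":0,"ty":0,"tz":25,"rx":0,"ry":0,"rz":0},{"jaw":-1,"tx":0,"ty":0,"tz":15,"rx":0,"ry":0,"rz":0},{"jaw":-1,"tx":0,"ty":0,"tz":0,"rx":0,"ry":0,"rz":0},{"jaw":-1,"tx":0,"ty":0,"tz":0,"rx":0,"ry":0,"rz":0}]' 2>&1| sed -n '2p;4p'
python3 -m creep '[{"jaw":-1,"tx":5,"ty":0,"tz":0,"rx":0,"ry":0,"rz":0},{"jaw":-1,"tx":5,"ty":0,"tz":0,"rx":0,"ry":0,"rz":0},{"jaw":-1,"tx":4,"ty":0,"tz":0,"rx":0,"ry":0,"rz":0},{"jaw":-1,"tx":1,"ty":0,"tz":0,"rx":0,"ry":0,"rz":0},{"jaw":-1,"tx":0,"ty":0,"tz":0,"rx":0,"ry":0,"rz":0}]' 2>&1| sed -n '2p;4p'
python3 -m creep '[{"jaw":-1,"tx":2,"ty":0,"tz":0,"rx":0,"ry":0,"rz":0},{"jaw":-1,"tx":0,"ty":0,"tz":0,"rx":0,"ry":0,"rz":0}]' 2>&1| sed -n '2p;4p'
python3 -m creep '[{"jaw":-1,"tx":2,"ty":0,"tz":0,"rx":0,"ry":0,"rz":0},{"jaw":-1,"tx":0,"ty":0,"tz":0,"rx":0,"ry":0,"rz":0}]' 2>&1| sed -n '2p;4p'
```

```text
tool_pos: [0.5106, 0.1019, 0.037]
force: [-0.2, 0.0, -0.6]
tool_pos: [0.5111, 0.1189, 0.0379]
force: [0.7, -0.0, -1.8]
tool_pos: [0.5108, 0.1206, 0.0375]
force: [-0.6, -0.3, -0.3]
tool_pos: [0.5107, 0.1225, 0.0373]
force: [-0.6, 0.1, -1.1]
```

```bash
python3 -m creep '[{"jaw":-1,"tx":1,"ty":0,"tz":2,"rx":0,"ry":0,"rz":0},{"jaw":-1,"tx":0,"ty":0,"tz":0,"rx":0,"ry":0,"rz":0}]' 2>&1| sed -n '2p;4p'
python3 -m creep '[{"jaw":-1,"tx":1.5,"ty":0,"tz":0,"rx":0,"ry":0,"rz":0},{"jaw":-1,"tx":0,"ty":0,"tz":0,"rx":0,"ry":0,"rz":0}]' 2>&1| sed -n '2p;4p'
python3 -m creep '[{"jaw":-1,"tx":1,"ty":0,"tz":0,"rx":0,"ry":0,"rz":0},{"jaw":-1,"tx":0,"ty":0,"tz":0,"rx":0,"ry":0,"rz":0}]' 2>&1| sed -n '2p;4p'
python3 -m creep '[{"jaw":-1,"tx":1,"ty":0,"tz":0,"rx":0,"ry":0,"rz":0},{"jaw":-1,"tx":0,"ty":0,"tz":0,"rx":0,"ry":0,"rz":0}]' 2>&1| sed -n '2p;4p'
```

```text
tool_pos: [0.5105, 0.1233, 0.0349]
force: [-0.3, 0.3, -1.5]
tool_pos: [0.5107, 0.1249, 0.0352]
force: [-0.6, 0.4, -2.1]
tool_pos: [0.5107, 0.1258, 0.0353]
force: [-0.6, 0.7, -1.7]
tool_pos: [0.5107, 0.1268, 0.0353]
force: [0.7, 0.3, -2.2]
```

```bash
python3 -m creep '[{"jaw":-1,"tx":1,"ty":0,"tz":1,"rx":0,"ry":0,"rz":0},{"jaw":-1,"tx":0,"ty":0,"tz":0,"rx":0,"ry":0,"rz":0}]' 2>&1| sed -n '2p;4p'
python3 -m creep '[{"jaw":-1,"tx":1,"ty":0,"tz":0,"rx":0,"ry":0,"rz":0},{"jaw":-1,"tx":0,"ty":0,"tz":0,"rx":0,"ry":0,"rz":0}]' 2>&1| sed -n '2p;4p'
python3 -m creep '[{"jaw":-1,"tx":1,"ty":0,"tz":0,"rx":0,"ry":0,"rz":0},{"jaw":-1,"tx":0,"ty":0,"tz":0,"rx":0,"ry":0,"rz":0}]' 2>&1| sed -n '2p;4p'
python3 -m creep '[{"jaw":-1,"tx":1,"ty":0,"tz":0,"rx":0,"ry":0,"rz":0},{"jaw":-1,"tx":0,"ty":0,"tz":0,"rx":0,"ry":0,"rz":0}]' 2>&1| sed -n '2p;4p'
```

```text
tool_pos: [0.5109, 0.1271, 0.0343]
force: [-0.5, -3.4, -0.4]
tool_pos: [0.5109, 0.1273, 0.0344]
force: [0.5, -5.7, 0.4]
tool_pos: [0.5109, 0.1275, 0.0344]
force: [0.2, -10.0, -0.1]
tool_pos: [0.5109, 0.1275, 0.0344]
force: [-1.0, -13.6, 1.1]
```

```bash
python3 -m creep '[{"jaw":-1,"tx":-2,"ty":0,"tz":1,"rx":0,"ry":0,"rz":0},{"jaw":-1,"tx":0,"ty":0,"tz":0,"rx":0,"ry":0,"rz":0}]' 2>&1| sed -n '2p;4p'
python3 -m creep '[{"jaw":-1,"tx":0,"ty":0,"tz":1,"rx":0,"ry":0,"rz":0},{"jaw":-1,"tx":0,"ty":0,"tz":0,"rx":0,"ry":0,"rz":0}]' 2>&1| sed -n '2p;4p'
python3 -m creep '[{"jaw":0.5,"tx":0,"ty":0,"tz":0,"rx":0,"ry":0,"rz":0},{"jaw":0.7,"tx":0,"ty":0,"tz":0,"rx":0,"ry":0,"rz":0},{"jaw":0.7,"tx":0,"ty":0,"tz":0,"rx":0,"ry":0,"rz":0},{"jaw":0.7,"tx":0,"ty":0,"tz":-30,"rx":0,"ry":0,"rz":0},{"jaw":0.7,"tx":0,"ty":0,"tz":-35,"rx":0,"ry":0,"rz":0},{"jaw":0.7,"tx":0,"ty":0,"tz":-35,"rx":0,"ry":0,"rz":0},{"jaw":0.7,"tx":0,"ty":0,"tz":-35,"rx":0,"ry":0,"rz":0},{"jaw":0.7,"tx":-40,"ty":0,"tz":0,"rx":0,"ry":0,"rz":0},{"jaw":0.7,"tx":-40,"ty":0,"tz":0,"rx":0,"ry":0,"rz":0},{"jaw":0.7,"tx":-40,"ty":0,"tz":0,"rx":0,"ry":0,"rz":0},{"jaw":0.7,"tx":-40,"ty":0,"tz":0,"rx":0,"ry":0,"rz":0}]' 2>&1 | head -2
python3 - <<'E'
from h import *
s=bot.snapshot('top')
print([(np.round(r['position']),round(r['confidence'],2),ray(s,r['position'],.045).round(3)) for r in bot.landmark_of(s,'spool1')])
for t,z in(('chock',.02),('cover_handle',.107),('dial_grip',.103)):print(t,[(np.round(r['position']),round(r['confidence'],2),ray(s,r['position'],z).round(3)) for r in bot.landmark_of(s,t)])
im=s['image'];cv2.imwrite('pics/t7.png',cv2.resize(im[120:320,100:340],(720,600),interpolation=2))
E
```

```text
tool_pos: [0.511, 0.1273, 0.0334]
force: [-0.4, -5.7, 1.1]
tool_pos: [0.511, 0.1273, 0.033]
force: [-0.7, -6.9, 4.7]
time_s: 36.37
tool_pos: [0.5122, -0.032, 0.1678]
[(array([180., 261.]), 0.91, array([0.508, 0.267, 0.045])), (array([230., 260.]), 0.56, array([0.511, 0.171, 0.045]))]
chock [(array([257., 260.]), 0.82, array([0.513, 0.123, 0.02 ]))]
cover_handle [(array([231., 178.]), 0.71, array([0.658, 0.163, 0.107]))]
dial_grip [(array([129., 222.]), 0.71, array([0.575, 0.35 , 0.103]))]
```

View pics/t7.png

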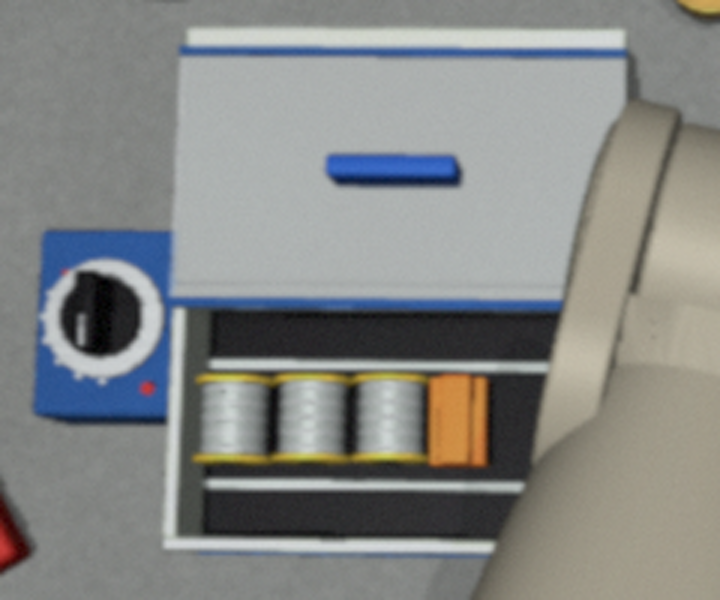

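Row and chock look right: chock at crop (458,420), touching the last spool. Now the cover handle.

```bash
python3 g.py .660 .162 .15 90.5
python3 -m creep '[{"jaw":0.3,"tx":32,"ty":24,"tz":0,"rx":0,"ry":0,"rz":0},{"jaw":0.3,"tx":32,"ty":24,"tz":0,"rx":0,"ry":0,"rz":0},{"jaw":0.3,"tx":32,"ty":24,"tz":0,"rx":0,"ry":0,"rz":0},{"jaw":0.3,"tx":32,"ty":24,"tz":0,"rx":0,"ry":0,"rz":0},{"jaw":0.3,"tx":32,"ty":24,"tz":0,"rx":0,"ry":0,"rz":0},{"jaw":0.3,"tx":32,"ty":24,"tz":0,"rx":0,"ry":0,"rz":0},{"jaw":0.3,"tx":0,"ty":0,"tz":0,"rx":0,"ry":0,"rz":0},{"jaw":0.3,"tx":0,"ty":0,"tz":0,"rx":0,"ry":0,"rz":0},{"jaw":0.3,"tx":0,"ty":0,"tz":0,"rx":0,"ry":0,"rz":0}]' 2>&1 | sed -n '2p;4p'
python3 g.py .660 .162 .098 90.5
```

```text
t36.6 pos [ 0.5119 -0.0309  0.1671] psi 90.4 j6 1.35 w 0.85 f 0.0 F [ 0.1 -1.3 -0.2]
rv [-0.    -0.001 -0.001] shift before turn [191.8 149.6  17.3] after turn [191.6 149.8  17.1] dist 244
tool_pos: [0.6533, 0.1639, 0.1665]
force: [-0.4, 0.2, 0.2]
t37.4 pos [0.6533 0.1639 0.1665] psi 90.6 j6 1.69 w 0.65 f 0.0 F [-0.4  0.2  0.2]
rv [-0.002  0.     0.002] shift before turn [-1.9  6.8 68.4] after turn [-1.9  6.7 68.5] dist 69
```

```bash
python3 -m creep '[{"jaw":0.3,"tx":-2,"ty":7,"tz":20,"rx":0,"ry":0,"rz":0},{"jaw":0.3,"tx":0,"ty":0,"tz":20,"rx":0,"ry":0,"rz":0},{"jaw":0.3,"tx":0,"ty":0,"tz":15,"rx":0,"ry":0,"rz":0},{"jaw":0.3,"tx":0,"ty":0,"tz":11,"rx":0,"ry":0,"rz":0},{"jaw":-1,"tx":0,"ty":0,"tz":0,"rx":0,"ry":0,"rz":0},{"jaw":-1,"tx":0,"ty":0,"tz":0,"rx":0,"ry":0,"rz":0},{"jaw":-1,"tx":0,"ty":0,"tz":0,"rx":0,"ry":0,"rz":0},{"jaw":-1,"tx":0,"ty":0,"tz":0,"rx":0,"ry":0,"rz":0},{"jaw":-1,"tx":0,"ty":0,"tz":0,"rx":0,"ry":0,"rz":0},{"jaw":-1,"tx":0,"ty":0,"tz":0,"rx":0,"ry":0,"rz":0}]' 40 2>&1
```

```text
time_s: 38.2
tool_pos: [0.6622, 0.1598, 0.103]
orientation: [0.704, 0.71, 0.001, 0.001]
force: [-1.5, -1.8, 5.8]
gripper_width: 0.155
finger_force: 42.5
```

```bash
python3 -m creep '[{"jaw":-1,"tx":0,"ty":-8,"tz":0,"rx":0,"ry":0,"rz":0},{"jaw":-1,"tx":0,"ty":-15,"tz":0,"rx":0,"ry":0,"rz":0},{"jaw":-1,"tx":0,"ty":-15,"tz":0,"rx":0,"ry":0,"rz":0},{"jaw":-1,"tx":0,"ty":-15,"tz":0,"rx":0,"ry":0,"rz":0},{"jaw":-1,"tx":0,"ty":-15,"tz":0,"rx":0,"ry":0,"rz":0},{"jaw":-1,"tx":0,"ty":-15,"tz":0,"rx":0,"ry":0,"rz":0},{"jaw":-1,"tx":0,"ty":-15,"tz":0,"rx":0,"ry":0,"rz":0},{"jaw":-1,"tx":0,"ty":-15,"tz":0,"rx":0,"ry":0,"rz":0},{"jaw":-1,"tx":0,"ty":-15,"tz":0,"rx":0,"ry":0,"rz":0},{"jaw":-1,"tx":0,"ty":-10,"tz":0,"rx":0,"ry":0,"rz":0},{"jaw":-1,"tx":0,"ty":-5,"tz":0,"rx":0,"ry":0,"rz":0},{"jaw":-1,"tx":0,"ty":0,"tz":0,"rx":0,"ry":0,"rz":0}]' 2>&1| sed -n '2,4p'
python3 -m creep '[{"jaw":-1,"tx":0,"ty":-2,"tz":0,"rx":0,"ry":0,"rz":0},{"jaw":-1,"tx":0,"ty":-2,"tz":0,"rx":0,"ry":0,"rz":0}]' 2>&1| sed -n '2p;4p'
python3 -m creep '[{"jaw":-1,"tx":0,"ty":-2,"tz":0,"rx":0,"ry":0,"rz":0},{"jaw":-1,"tx":0,"ty":0,"tz":0,"rx":0,"ry":0,"rz":0}]' 2>&1| sed -n '2p;4p'
python3 -m creep '[{"jaw":-1,"tx":0,"ty":-2,"tz":0,"rx":0,"ry":0,"rz":0},{"jaw":-1,"tx":0,"ty":0,"tz":0,"rx":0,"ry":0,"rz":0}]' 2>&1| sed -n '2p;4p'
```

```text
tool_pos: [0.5185, 0.1594, 0.103]
orientation: [0.704, 0.71, 0.001, 0.001]
force: [-1.5, 1.3, 8.9]
tool_pos: [0.5164, 0.1594, 0.103]
force: [1.3, 0.6, 6.4]
tool_pos: [0.5141, 0.1594, 0.103]
force: [0.3, 1.0, 7.3]
tool_pos: [0.5122, 0.1594, 0.1029]
force: [0.6, 1.7, 7.8]
```

```bash
for k in 1; do :; done
python3 -m creep '[{"jaw":-1,"tx":0,"ty":-2,"tz":0,"rx":0,"ry":0,"rz":0},{"jaw":-1,"tx":0,"ty":0,"tz":0,"rx":0,"ry":0,"rz":0}]' 2>&1| sed -n '2p;4p'
python3 -m creep '[{"jaw":-1,"tx":0,"ty":-2,"tz":0,"rx":0,"ry":0,"rz":0},{"jaw":-1,"tx":0,"ty":0,"tz":0,"rx":0,"ry":0,"rz":0}]' 2>&1| sed -n '2p;4p'
python3 -m creep '[{"jaw":-1,"tx":0,"ty":-2,"tz":0,"rx":0,"ry":0,"rz":0},{"jaw":-1,"tx":0,"ty":0,"tz":0,"rx":0,"ry":0,"rz":0}]' 2>&1| sed -n '2p;4p'
```

```text
tool_pos: [0.5103, 0.1594, 0.103]
force: [0.5, 1.4, 7.2]
tool_pos: [0.5098, 0.1594, 0.103]
force: [5.6, 1.4, 3.1]
tool_pos: [0.5098, 0.1594, 0.103]
force: [10.8, 2.3, -0.7]
```

The cover has met its stop. I'll relax, release, and go up toward the dial.

```bash
python3 -m creep '[{"jaw":-1,"tx":0,"ty":2,"tz":0,"rx":0,"ry":0,"rz":0},{"jaw":-0.2,"tx":0,"ty":0.5,"tz":0,"rx":0,"ry":0,"rz":0},{"jaw":-0.2,"tx":0,"ty":0,"tz":0,"rx":0,"ry":0,"rz":0},{"jaw":-0.2,"tx":0,"ty":0,"tz":0,"rx":0,"ry":0,"rz":0},{"jaw":-0.2,"tx":0,"ty":0,"tz":-30,"rx":0,"ry":0,"rz":0},{"jaw":-0.2,"tx":0,"ty":0,"tz":-35,"rx":0,"ry":0,"rz":0},{"jaw":-0.2,"tx":0,"ty":0,"tz":-30,"rx":0,"ry":0,"rz":0},{"jaw":-0.2,"tx":0,"ty":0,"tz":0,"rx":0,"ry":0,"rz":0}]' 2>&1 | sed -n '2p;4p'
python3 g.py .571 .352 .19 180
python3 - <<'E'
from h import *
s=bot.snapshot('scene')
for t,z in(('cover_handle',.107),):print(t,[(np.round(r['position']),round(r['confidence'],2),ray(s,r['position'],z).round(3)) for r in bot.landmark_of(s,t)],proj(s,[.51,.161,.107]))
im=s['image'];cv2.imwrite('pics/s8.png',cv2.resize(im[130:340,310:560],(714,600),interpolation=2))
E
```

```text
tool_pos: [0.5096, 0.1592, 0.2021]
force: [0.0, -0.3, 0.2]
t40.9 pos [0.5096 0.1592 0.2021] psi 90.5 j6 1.71 w 0.40 f 0.0 F [ 0.  -0.3  0.2]
rv [ 0.007  0.006 -1.563] shift before turn [192.3  62.9  12.8] after turn [-61.4 192.8  12.1] dist 203
cover_handle [(array([397., 212.]), 0.59, array([0.508, 0.164, 0.107]))] [[395.84140309 213.05679166]]
```

View pics/s8.png

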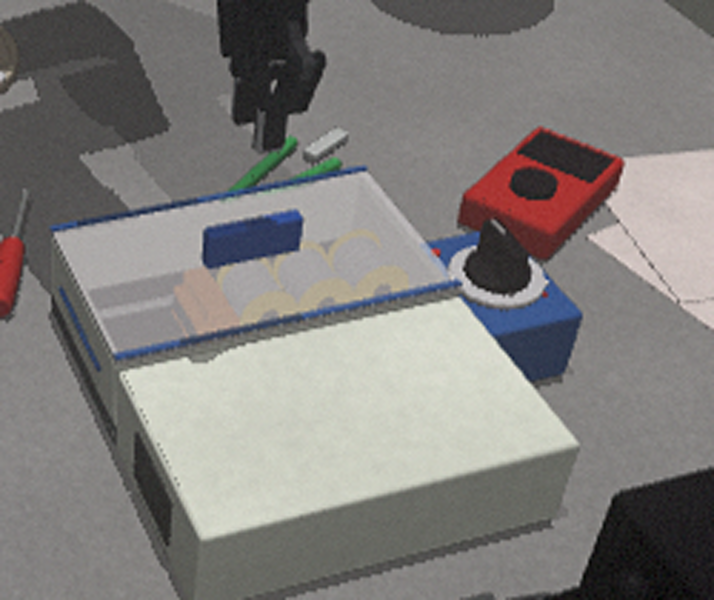

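The cover is shut: handle at crop (253,240), spools and chock visible beneath. The dial is still off. Now I'll grip the dial.

```bash
python3 -m creep '[{"jaw":-0.2,"tx":32,"ty":10.5,"tz":0,"rx":0,"ry":0,"rz":0},{"jaw":-0.2,"tx":32,"ty":10.5,"tz":0,"rx":0,"ry":0,"rz":0},{"jaw":-0.2,"tx":32,"ty":10.5,"tz":0,"rx":0,"ry":0,"rz":0},{"jaw":-0.2,"tx":32,"ty":10.5,"tz":0,"rx":0,"ry":0,"rz":0},{"jaw":-0.2,"tx":32,"ty":10.5,"tz":0,"rx":0,"ry":0,"rz":0},{"jaw":-0.2,"tx":32,"ty":10.5,"tz":0,"rx":0,"ry":0,"rz":0},{"jaw":-0.2,"tx":0,"ty":0,"tz":0,"rx":0,"ry":0,"rz":-0.12},{"jaw":-0.2,"tx":0,"ty":0,"tz":0,"rx":0,"ry":0,"rz":-0.12},{"jaw":-0.2,"tx":0,"ty":0,"tz":0,"rx":0,"ry":0,"rz":-0.12},{"jaw":-0.2,"tx":0,"ty":0,"tz":0,"rx":0,"ry":0,"rz":-0.12},{"jaw":-0.2,"tx":0,"ty":0,"tz":0,"rx":0,"ry":0,"rz":-0.12},{"jaw":-0.2,"tx":0,"ty":0,"tz":0,"rx":0,"ry":0,"rz":-0.12},{"jaw":-0.2,"tx":0,"ty":0,"tz":0,"rx":0,"ry":0,"rz":-0.12},{"jaw":-0.2,"tx":0,"ty":0,"tz":0,"rx":0,"ry":0,"rz":-0.12},{"jaw":-0.2,"tx":0,"ty":0,"tz":0,"rx":0,"ry":0,"rz":-0.12},{"jaw":-0.2,"tx":0,"ty":0,"tz":0,"rx":0,"ry":0,"rz":-0.12},{"jaw":-0.2,"tx":0,"ty":0,"tz":0,"rx":0,"ry":0,"rz":-0.12},{"jaw":-0.2,"tx":0,"ty":0,"tz":0,"rx":0,"ry":0,"rz":-0.12},{"jaw":-0.2,"tx":0,"ty":0,"tz":0,"rx":0,"ry":0,"rz":-0.12},{"jaw":-0.2,"tx":0,"ty":0,"tz":0,"rx":0,"ry":0,"rz":0}]' 2>&1 | sed -n '2p;4p'
python3 g.py .571 .352 .087 181
```

```text
tool_pos: [0.5672, 0.3506, 0.1937]
force: [0.3, -0.4, -0.3]
t42.6 pos [0.5672 0.3506 0.1937] psi -180.0 j6 0.43 w 0.40 f 0.0 F [ 0.3 -0.4 -0.3]
rv [-0.002 -0.004 -0.017] shift before turn [ -4.2   1.6 106.7] after turn [ -3.8   1.3 106.7] dist 107
```

```bash
python3 -m creep '[{"jaw":-0.2,"tx":-4,"ty":1,"tz":30,"rx":0,"ry":0,"rz":0},{"jaw":-0.2,"tx":0,"ty":0,"tz":30,"rx":0,"ry":0,"rz":0},{"jaw":-0.2,"tx":0,"ty":0,"tz":20,"rx":0,"ry":0,"rz":0},{"jaw":-0.2,"tx":0,"ty":0,"tz":14,"rx":0,"ry":0,"rz":0},{"jaw":-0.2,"tx":0,"ty":0,"tz":11,"rx":0,"ry":0,"rz":0},{"jaw":-1,"tx":0,"ty":0,"tz":0,"rx":0,"ry":0,"rz":0},{"jaw":-1,"tx":0,"ty":0,"tz":0,"rx":0,"ry":0,"rz":0},{"jaw":-1,"tx":0,"ty":0,"tz":0,"rx":0,"ry":0,"rz":0},{"jaw":-1,"tx":0,"ty":0,"tz":0,"rx":0,"ry":0,"rz":0}]' 40 2>&1
python3 -m creep '[{"jaw":-1,"tx":0,"ty":0,"tz":0,"rx":0,"ry":0,"rz":0.12},{"jaw":-1,"tx":0,"ty":0,"tz":0,"rx":0,"ry":0,"rz":0.12},{"jaw":-1,"tx":0,"ty":0,"tz":0,"rx":0,"ry":0,"rz":0.12},{"jaw":-1,"tx":0,"ty":0,"tz":0,"rx":0,"ry":0,"rz":0.12},{"jaw":-1,"tx":0,"ty":0,"tz":0,"rx":0,"ry":0,"rz":0.12},{"jaw":-1,"tx":0,"ty":0,"tz":0,"rx":0,"ry":0,"rz":0.12},{"jaw":-1,"tx":0,"ty":0,"tz":0,"rx":0,"ry":0,"rz":0.12},{"jaw":-1,"tx":0,"ty":0,"tz":0,"rx":0,"ry":0,"rz":0.12},{"jaw":-1,"tx":0,"ty":0,"tz":0,"rx":0,"ry":0,"rz":0.12},{"jaw":-1,"tx":0,"ty":0,"tz":0,"rx":0,"ry":0,"rz":0.12},{"jaw":-1,"tx":0,"ty":0,"tz":0,"rx":0,"ry":0,"rz":0.12},{"jaw":-1,"tx":0,"ty":0,"tz":0,"rx":0,"ry":0,"rz":0.12},{"jaw":-1,"tx":0,"ty":0,"tz":0,"rx":0,"ry":0,"rz":0.12},{"jaw":-1,"tx":0,"ty":0,"tz":0,"rx":0,"ry":0,"rz":0.12},{"jaw":-1,"tx":0,"ty":0,"tz":0,"rx":0,"ry":0,"rz":0.12},{"jaw":-1,"tx":0,"ty":0,"tz":0,"rx":0,"ry":0,"rz":0.12},{"jaw":-1,"tx":0,"ty":0,"tz":0,"rx":0,"ry":0,"rz":0.12},{"jaw":-1,"tx":0,"ty":0,"tz":0,"rx":0,"ry":0,"rz":0.12},{"jaw":-1,"tx":0,"ty":0,"tz":0,"rx":0,"ry":0,"rz":0.12},{"jaw":-1,"tx":0,"ty":0,"tz":0,"rx":0,"ry":0,"rz":0.06}]' 2>&1 | sed -n '2p;4p'
python3 g.py .571 .352 .087 43; python3 -c "
from h import *
print(bot.observe()['moment'])"
```

```text
time_s: 43.38
tool_pos: [0.5713, 0.3516, 0.0898]
orientation: [0.002, 1.0, -0.001, -0.002]
force: [0.1, 0.5, -13.2]
gripper_width: 0.155
finger_force: 45.0
tool_pos: [0.5714, 0.3517, 0.0898]
force: [-1.2, -0.3, -15.6]
t45.0 pos [0.5714 0.3517 0.0898] psi 45.4 j6 2.78 w 0.16 f 44.8 F [ -1.2  -0.3 -15.6]
rv [-0.001  0.003  0.043] shift before turn [-0.1 -0.5  2.8] after turn [-0.1 -0.5  2.8] dist 3
[ 0.10900736 -0.06331799  0.07045369]
```

```bash
python3 -m creep '[{"jaw":-1,"tx":0,"ty":0,"tz":0,"rx":0,"ry":0,"rz":0.05},{"jaw":-1,"tx":0,"ty":0,"tz":0,"rx":0,"ry":0,"rz":0.05},{"jaw":-1,"tx":0,"ty":0,"tz":0,"rx":0,"ry":0,"rz":0}]' 2>&1 | sed -n '2p;4p'
python3 g.py .571 .352 .087 43; python3 -c "
from h import *
print(bot.observe()['moment'])"
```

```text
tool_pos: [0.5713, 0.3517, 0.0899]
force: [0.3, -0.6, -14.9]
t45.3 pos [0.5713 0.3517 0.0899] psi 40.1 j6 2.87 w 0.15 f 54.0 F [  0.3  -0.6 -14.9]
rv [-0.     0.003 -0.051] shift before turn [-0.1 -0.4  2.9] after turn [-0.1 -0.4  2.9] dist 3
[-0.09048339 -0.08534346  1.17689371]
```

The dial is hard against the full-heat stop. I'll release, move away and check.

```bash
python3 -m creep '[{"jaw":-0.4,"tx":0,"ty":0,"tz":0,"rx":0,"ry":0,"rz":-0.01},{"jaw":-0.3,"tx":0,"ty":0,"tz":0,"rx":0,"ry":0,"rz":0},{"jaw":-0.3,"tx":0,"ty":0,"tz":0,"rx":0,"ry":0,"rz":0},{"jaw":-0.3,"tx":0,"ty":0,"tz":-30,"rx":0,"ry":0,"rz":0},{"jaw":-0.3,"tx":0,"ty":0,"tz":-40,"rx":0,"ry":0,"rz":0},{"jaw":-0.3,"tx":0,"ty":0,"tz":-40,"rx":0,"ry":0,"rz":0},{"jaw":-0.3,"tx":-20,"ty":20,"tz":-20,"rx":0,"ry":0,"rz":0},{"jaw":-0.3,"tx":-20,"ty":20,"tz":0,"rx":0,"ry":0,"rz":0},{"jaw":-0.3,"tx":-20,"ty":20,"tz":0,"rx":0,"ry":0,"rz":0},{"jaw":-0.3,"tx":-20,"ty":20,"tz":0,"rx":0,"ry":0,"rz":0},{"jaw":-0.3,"tx":-20,"ty":20,"tz":0,"rx":0,"ry":0,"rz":0},{"jaw":-0.3,"tx":-20,"ty":20,"tz":0,"rx":0,"ry":0,"rz":0},{"jaw":-0.3,"tx":-20,"ty":20,"tz":0,"rx":0,"ry":0,"rz":0},{"jaw":-0.3,"tx":0,"ty":0,"tz":0,"rx":0,"ry":0,"rz":0}]' 2>&1 | sed -n '2p;4p'
python3 - <<'E'
from h import *
s=bot.snapshot('top');im=s['image'];print(proj(s,[.571,.352,.11]))
print([(np.round(r['position']),round(r['confidence'],2),ray(s,r['position'],.045).round(3)) for r in bot.landmark_of(s,'spool1')])
for t,z in(('chock',.02),('cover_handle',.107)):print(t,[(np.round(r['position']),round(r['confidence'],2),ray(s,r['position'],z).round(3)) for r in bot.landmark_of(s,t)])
cv2.imwrite('pics/t9.png',cv2.resize(im[180:320,100:330],(800,487),interpolation=2))
E
```

```text
tool_pos: [0.5581, 0.1508, 0.2238]
force: [-0.0, 0.3, 0.3]
[[126.14623737 222.87804486]]
[]
chock []
cover_handle []
```

View pics/t9.png

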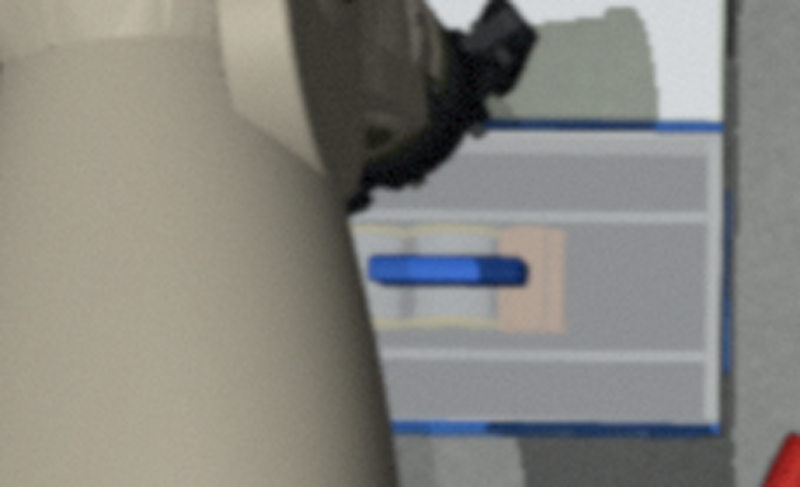

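The row and chock sit under the shut cover, but the arm hides the dial. I'll move the arm toward -y and look again.

```bash
python3 -m creep '[{"jaw":-0.3,"tx":-26,"ty":28,"tz":0,"rx":0,"ry":0,"rz":0},{"jaw":-0.3,"tx":-26,"ty":28,"tz":0,"rx":0,"ry":0,"rz":0},{"jaw":-0.3,"tx":-26,"ty":28,"tz":0,"rx":0,"ry":0,"rz":0},{"jaw":-0.3,"tx":-26,"ty":28,"tz":0,"rx":0,"ry":0,"rz":0},{"jaw":-0.3,"tx":-26,"ty":28,"tz":0,"rx":0,"ry":0,"rz":0},{"jaw":-0.3,"tx":-26,"ty":28,"tz":0,"rx":0,"ry":0,"rz":0},{"jaw":-0.3,"tx":-26,"ty":28,"tz":0,"rx":0,"ry":0,"rz":0},{"jaw":-0.3,"tx":0,"ty":0,"tz":0,"rx":0,"ry":0,"rz":0},{"jaw":-0.3,"tx":0,"ty":0,"tz":0,"rx":0,"ry":0,"rz":0}]' 2>&1 | sed -n '2p;4p'
python3 - <<'E'
from h import *
s=bot.snapshot('top');im=s['image']
cv2.imwrite('pics/t10.png',cv2.resize(im[170:310,90:320],(800,487),interpolation=2))
print([(np.round(r['position']),round(r['confidence'],2),ray(s,r['position'],.107).round(3)) for r in bot.landmark_of(s,'cover_handle')])
E
```

```text
tool_pos: [0.5473, -0.1135, 0.2214]
force: [0.4, -0.1, 0.8]
[(array([228., 255.]), 0.91, array([0.515, 0.163, 0.107]))]
```

View pics/t10.png

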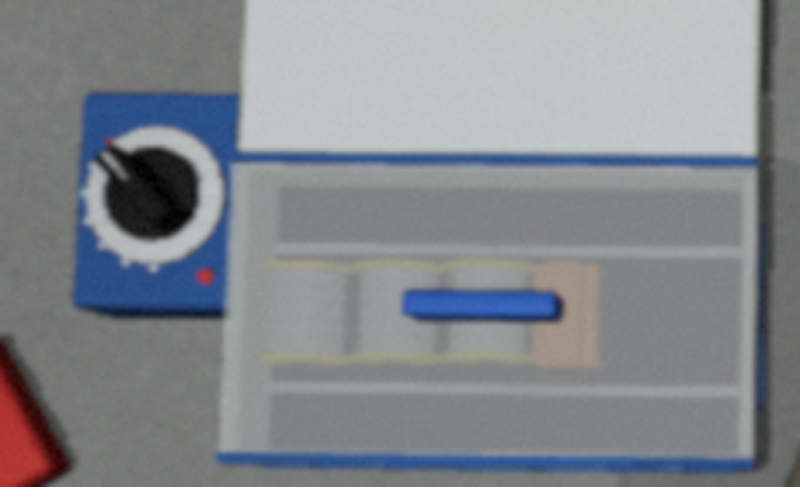

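The dial points at 137° (crop 110,160), the cover is shut, and the row and chock are tight. Handing in.

```bash
python3 -c "
from plant import bot
print(bot.sign_off())"
```

```text
the job is handed in; nothing more can be done
None
```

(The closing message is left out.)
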